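# Close a two-part plaster mould and clamp it with its draw latch

### The job

Close the plaster mould: set the loose half gently on the sloping bed, keeper end towards the fixed half and butted up to it, swing the latch's loop over and hook its cross bar behind the keeper, then throw the lever down over centre until it lies flat and the latch holds the halves tight together. Keep the loose half the right way up, and leave the cone bottle and the two jars round it standing where they are.

Things in the scene. Friction and masses are not known exactly. Their poses are not given: they have to be found in the camera images.
- stand: Fixed plywood stand that carries the sloping bed; stands on the table, foot board 160x136 mm. Origin on the table; bed's origin is 45 mm along its x and 85 mm up. x: horizontal, the way the bed climbs (away from the robot, give or take some yaw); z up.
- bed: The stand's sloping bed, 212x136 mm, fixed, pitched 28 degrees to face the robot. Origin on its surface at the seam, mid width; x runs uphill, y left, z square off the bed. The fixed plaster half, 105 long x 110 wide x 55 high mm, sits on it from x=-105 to x=0 (mating face, ears as the loose half's). Side rails 14 mm high leave 120 mm clear between them.
- half_home (a point): Where half's origin belongs, axes parallel: on the bed's surface 50 mm uphill of the seam, mid width; axes as bed. Friction may keep the half from sliding down the slope by itself.
- half: The loose mould half: plaster block with plywood cheeks, 100 (x) x 110 (y) x 55 (z) mm, 0.36 to 0.6 kg, upright on the table at the start. Origin at the centre of its underside, z up. Its mating face is at x=-50, the end with the steel keeper and two plywood ears at the corners, 20 mm high on the top, 14 mm long, 15 mm wide.
- half_grip (a point): Grasp point in the loose half's wooden bar handle, which runs along the half's x (48 mm long from 19 mm behind this point in -x to 29 mm ahead; 16 mm wide across y, 13 mm high, 25 mm free under it). It lies 12 mm to +x of half's origin and 87 mm above the underside. Axes as half.
- keeper_seat (a point): On the loose half: where the centre of the loop's cross bar rests when hooked behind the keeper; 20 mm from the mating face, mid width, 9.5 mm above the half's top. Axes as half. The keeper's lip overhangs the seat by 4 mm, so the 9 mm thick bar must come down 5 to 10 mm further to +x, then be drawn back to -x under the lip.
- keeper_top (a point): Top of the keeper, a steel upright 26 mm wide (y), 18.5 mm high on the half's top; this point is 7.5 mm from the seat towards the mating face, 9 mm above it. The bar's centre must cross it at least 6 mm higher than this. Axes as half.
- lever_pivot (a point): Axis (along bed y) of the latch lever, on the fixed half's top: bed x=-50, y=0, z=+71 mm. Axes as bed.
- lever (a joint): Latch lever, rad: 0 = closed, flat along the fixed half's top pointing to bed -x (to the robot); grows as it is lifted, 1.57 = square off the bed, at most 2.3. Steel, 24 mm wide (y), 71 mm from pivot to rounded tip. Stiff (0.12 N m): stays where left. Over centre at about 0.43: the loop's pull resists above that and holds it shut below; push it fully to 0.
- lever_tip (a point): Outer (upper when closed) face of the lever near its free end, 60 mm from the pivot along the lever and 7 mm off its pivot line; push here. Axes of the lever: at joint 0 parallel to the bed's, turning with it about y.
- lever_pin (a point): Cross pin on the lever on which the loop swings: from the pivot 17 mm towards the tip and 6 mm to the lever's underside (closed: bed x=-67, z=+65 mm). Axes of the lever.
- loop (a joint): Angle of the loop on the lever's pin, rad: the loop points (loop minus lever) rad above bed +x (0 = flat uphill to the keeper, 1.57 = straight off the bed). Swings loosely, about 60 g, and falls by its weight: at first back against its stop at 2.65. Range -0.6 to 2.65.
- bail: The steel loop. Origin at the centre of its cross bar (9 mm thick, 62 mm along y, 53 mm clear between side arms), 83.3 mm from the lever's pin. x points from pin to bar, z to the side of the thumb roll. It stretches up to 12 mm along x on springs, 5 N/mm; latched on the seated half it is stretched 3.6 mm (18 N), 5 mm at dead centre.
- thumb_roll (a point): Grip on the loop: centre of a steel roll, 16 mm diameter, 22 mm wide along y with flat ends, on a 14 mm wide stalk 30 mm from the cross bar's centre to the bail's z side. Pinch its ends (along y): the roll turns freely on its pin, so the loop can swing while it is held. Moving it leads both loop and lever.
- bottle: Bystander: ribbed cone bottle, 106 mm across, 204 mm high. Origin under its centre.
- jar_tall: Bystander: lidded jar, 56 mm across, 75 mm high. Origin under its centre.
- jar_short: Bystander: lidded jar, 50 mm across, 60 mm high. Origin under its centre.
Mind the look-alikes: they are no part of the job. What is shaped like the half but blue is not meant.

How it is judged:
By the outcome, as a careful person would: the job done as asked, in the order asked, and still so for the second after the job is handed in, with the robot touching nothing.
It also fails if it takes over 72 s, if anything falls off the work surface, if the arm or the gripper's body presses on something with over 40 N, if the wrist force passes 120 N, or if a joint passes its speed limit or range.

### The arm

A 7-joint arm with a two-finger parallel gripper is mounted at the origin on the work surface; the furniture and walls round the work are solid. World frame = base frame: x ahead of the robot, y to its left, z up, the work surface at z = 0. Lengths are in mm, angles in rad, forces in N, time in s.
With the tool pointing down it reaches from about 425 to 825 mm from the base axis. Payload 3.6 kg.
Tool frame: the origin (TCP) lies midway between the tips of the shut fingers; the grasp point (between the pads) lies 19 mm behind it; z points along the fingers, y is the line along which they close (so a half turn about z gives the same grasp; the last joint's range is limited). The gripper opens to 85 mm and grips with 20 to 120 N. Pads are 22 mm wide; open, the fingers measure 114 mm over their backs; the gripper's body (76 mm by 85 mm) begins 54 mm behind the grasp point. The pads swing forward as they close: fully open they stand 13 mm farther back than shut.
Start: joints at [-1.202, 0.615, -0.013, 1.423, 0.008, 1.103, -0.04], TCP at [250.57, 599.731, 231.297] pointing down, gripper open.
Joint ranges: [-3.12, 3.12], [-0.3, 2.06], [-1.34, 1.32], [0.26, 2.42], [-1.36, 4.5], [0.01, 1.98], [-2.84, 2.84]. Speed limits (rad/s): [2.79, 2.79, 3.14, 3.14, 3.14, 3.14, 3.14].

### API

Orientations are given as a unit quaternion [x, y, z, w].
In Python, from rig import sense, get_image, camera_model, hand_in gives the robot as it stands.
- The arm moves only by the shell command python3 -m creep 'ROWS' [FORCE]. ROWS is JSON, a list of rows, each an object with "jaw": the opening, from 0 (shut) to 1 (fully open); "linear": the shift along the tool's x, y, z in units of 50 mm (1.0 is 50 mm), a list of three; "spin": the turn about the tool's z in units of 6 degrees (1.0 is 6 degrees). A call has 1 to 12 rows; each row is the pose to reach, as a shift and turn from the pose commanded when the call began, along the tool's axes at that moment; what a row does not reach only later rows make up. A row lasts 1/8 s, in which the tool goes at most 62.5 mm and 10.7 degrees, less where a joint would pass 70% of its speed; a pose out of reach is approached as far as the arm can. A call with a gripper value outside its range is refused whole. The fingers move at their own pace and stop on an object; FORCE is the grip in N (left out, the last holds). Time passes only in rows, so rows that repeat a pose let the fingers close. It gives the time, the measured TCP pose, the force, the opening and the grip force at its end, in the units of the state.
- sense(): the state, without advancing time (a new reading comes with each control period).
- get_image(name): name is "scene" or "top" or "wrist"; returns (picture, depth): 420x560x3 uint8, blue, green, red; 420x560 float32, mm along the optical axis (not along the pixel's ray), 0 where there is no reading.
- camera_model(name): a dict with "camera_matrix" (3x3 intrinsics, pixels), "cam_to_world" (4x4, takes a point from camera to world coordinates). Camera axes: x right, y down, z forward; pixel columns grow to the right and rows downward; lengths in mm; the calibration is good to about 2 mm. A picture is of the moment at which its call begins: read the wrist's pose just before it. camera_model takes no time and is no camera call; for the wrist camera it gives the pose at the moment of the call.
- hand_in(): hands the job in; it is judged then, once.
The state is a dict: "t": time; "q": joint angles; "dq": joint speeds; "effort": joint torques, N m; "position": TCP position; "tool_rot": TCP orientation; "contact_force": force on the tool from outside, world axes, zero at the start; "moment": the same for the moment, N m; "gripper_width": finger opening in mm; "grip_force": force on a finger pad.
Only numpy, scipy, OpenCV 4.12 (cv2) and the standard library are available. Lean on these libraries where they do the work, as an engineer would, in place of code of your own. Each camera call takes 0.05 s, during which the arm holds its last target. There are 200 camera calls.

## Working session

There is one attempt and no reset: what is moved stays moved. The work goes in short steps, Python scripts to look and compute and a shell command to move; the robot and the scene stay as the last step left them, time stands still between calls to the robot, and variables do not carry over. Pictures are saved under pics/ and viewed, at most 10 in all, crops included, and the job is handed in when it is done.

```bash
ls; mkdir -p pics; cat > h.py <<'E'
import numpy as np, cv2
from rig import sense,get_image,camera_model
from scipy.spatial.transform import Rotation as R
def pts(name,depth):
    m=camera_model(name);K=np.array(m["camera_matrix"]);T=np.array(m["cam_to_world"])
    v,u=np.mgrid[0:420,0:560]
    c=np.stack([(u-K[0,2])/K[0,0]*depth,(v-K[1,2])/K[1,1]*depth,depth],-1)
    P=c@T[:3,:3].T+T[:3,3]; P[depth<=0]=np.nan
    return P
E
python3 - <<'E'
from h import *
s=sense();print(s)
for n in("scene","top"):
    i,d=get_image(n);cv2.imwrite(f"pics/{n}0.png",i);np.savez(f"{n}0.npz",i=i,d=d,P=pts(n,d))
    m=camera_model(n);print(n,np.round(m["camera_matrix"],1).tolist(),np.round(m["cam_to_world"],3).tolist(),(d>0).mean())
E
```

```text
pics
{'t': 0.0, 'q': array([-1.20151934,  0.61590739, -0.01260069,  1.42495515,  0.00812917,
        1.10339839, -0.04041212]), 'dq': array([ 0.00058387, -0.00244732, -0.00085385,  0.00039239, -0.00010762,
       -0.00052242, -0.00027489]), 'effort': array([-3.90846290e-04, -4.69202685e+01,  2.58690538e-01, -1.71034938e+01,
        9.80453391e-03,  9.43655876e-03, -5.40898483e-06]), 'position': array([250.29440126, 599.02139258, 230.1272518 ]), 'tool_rot': array([ 1.96572255e-01,  9.80488468e-01, -1.29002016e-03, -2.20827998e-04]), 'contact_force': array([ 0.69068075, -0.3331657 ,  0.01681189]), 'moment': array([-0.02566364, -0.01367322,  0.01766624]), 'grip_force': 0.0, 'gripper_width': 85.27257947250312}
scene [[445.3, 0.0, 285.6], [0.0, 445.3, 210.3], [0.0, 0.0, 1.0]] [[0.426, -0.542, 0.725, -654.183], [-0.905, -0.276, 0.325, -506.146], [0.024, -0.794, -0.608, 1034.449], [0.0, 0.0, 0.0, 1.0]] 0.9960374149659864
top [[474.7, 0.0, 280.3], [0.0, 474.7, 211.1], [0.0, 0.0, 1.0]] [[0.009, -0.984, 0.176, 231.638], [-1.0, -0.009, -0.001, -4.785], [0.003, -0.176, -0.984, 1442.79], [0.0, 0.0, 0.0, 1.0]] 0.9960076530612245
```

View pics/scene0.png

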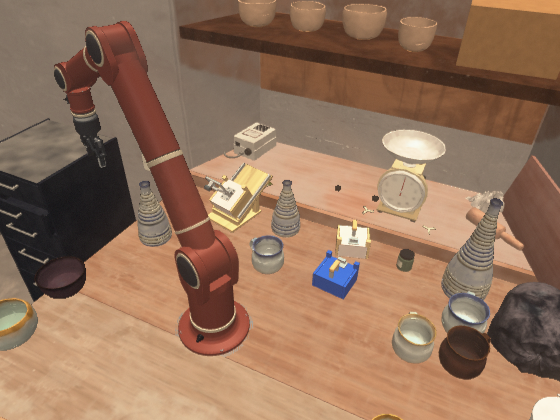

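View pics/top0.png

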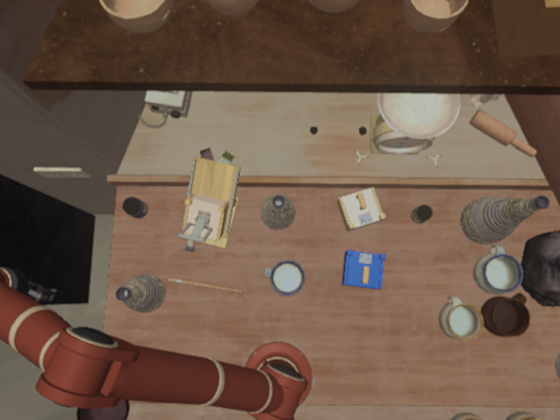

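The scene view shows the stand at about (240,200) and a cone bottle at (286,210). Two blocks are shaped like the half: a white and wood one at scene (352,240) / top (361,208), and a blue one at scene (336,277) / top (363,270). The white one fits the description, since the blue one is excluded. I'll confirm that in an enlarged crop.

```bash
python3 - <<'E'
from h import *
a=np.load("scene0.npz");b=np.load("top0.npz")
c=lambda z,x,y,w,h,W,H:cv2.resize(z["i"][y:y+h,x:x+w],(W,H),interpolation=cv2.INTER_CUBIC)
t=np.vstack([np.hstack([c(a,310,205,80,60,400,300),c(b,320,170,80,60,400,300)]),np.hstack([c(a,195,160,80,60,400,300),c(b,170,150,80,60*1,400,300)])])
t[300:,400:]=c(b,165,148,100,108,400,300) if 0 else cv2.resize(b["i"][150:255,150:290],(400,300),interpolation=cv2.INTER_CUBIC)
cv2.imwrite("pics/crop1.png",t)
P=b["P"]
for u,v in[(361,208),(363,270),(278,203),(135,207),(422,213),(210,180),(205,225),(190,245),(340,150),(340,240),(362,195),(330,180)]:print(u,v,np.round(P[v,u]))
E
```

```text
361 208 [ 485. -240.   88.]
363 270 [ 306. -243.   85.]
278 203 [485.   1. 150.]
135 207 [485. 420.  73.]
422 213 [ 476. -425.   63.]
210 180 [559. 197. 110.]
205 225 [428. 208. 104.]
190 245 [362. 231. 195.]
340 150 [ 671. -186.   52.]
340 240 [ 401. -189.    1.]
362 195 [ 521. -242.   97.]
330 180 [ 577. -155.   50.]
```

View pics/crop1.png

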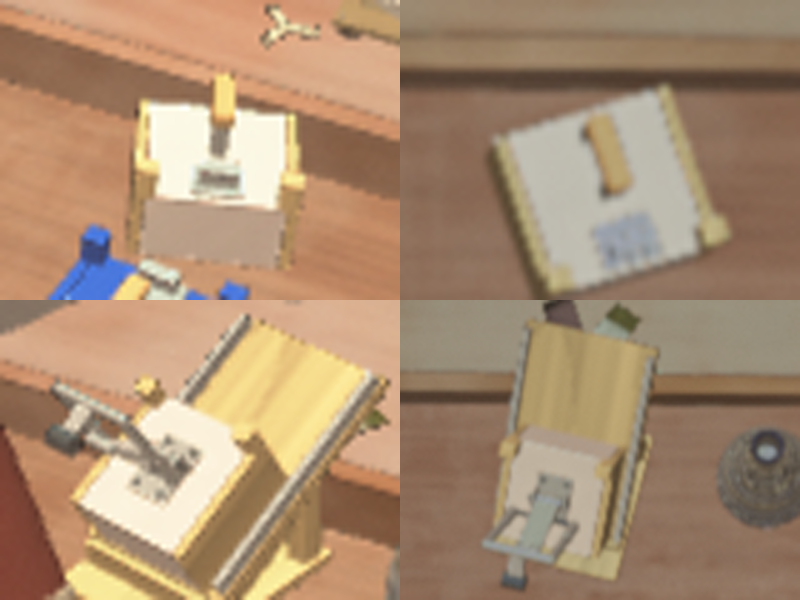

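The crop shows the upper left block is white plaster with wooden cheeks, a steel keeper and an orange bar handle. That is the half, at top (361,208). The stand's latch lies back over the fixed half, with the dark thumb roll at top (190,245).

```bash
cat > fit.py <<'E'
from h import *
from scipy.optimize import minimize
def topz(P,I,lo,hi,zr):
    m=np.isfinite(P).all(-1)
    for k in range(3):
        if k<2: m&=(P[...,k]>lo[k])&(P[...,k]<hi[k])
    return m&(P[...,2]>zr[0])&(P[...,2]<zr[1])
def halffit(Q):
    (c,s,a)=cv2.minAreaRect(Q[:,:2].astype(np.float32)); return c,s,a
E
python3 - <<'E'
from fit import *
for n in("top","scene"):
    z=np.load(n+"0.npz");P=z["P"];I=z["i"]
    # half: plaster top plane
    m=topz(P,I,(400,-340),(560,-150),(51,59));Q=P[m]
    print(n,"half top",len(Q),np.median(Q[:,2]),halffit(Q))
    m=topz(P,I,(400,-340),(570,-150),(84,110));Q=P[m]
    print(" handle",len(Q),np.percentile(Q[:,2],[5,50,95]),halffit(Q))
    m=topz(P,I,(400,-340),(570,-150),(62,82));Q=P[m]
    print(" ears/keeper",np.round(Q).tolist()[::max(1,len(Q)//25)])
    # bed planes
    m=topz(P,I,(330,110),(700,310),(30,260));Q=P[m];rng=np.random.default_rng(0)
    for k in range(3):
        best=0
        for _ in range(3000):
            a=Q[rng.choice(len(Q),3,replace=False)];nn=np.cross(a[1]-a[0],a[2]-a[0]);L=np.linalg.norm(nn)
            if L<500: continue
            nn/=L;nn*=np.sign(nn[2])
            if abs(nn[2]-.883)>.06: continue
            e=abs((Q-a[0])@nn)<1.5
            if e.sum()>best:best=e.sum();E=e
        S=Q[E];c=S.mean(0);nn=np.linalg.svd(S-c,full_matrices=False)[2][2];nn*=np.sign(nn[2])
        print(" plane",best,np.round(c,1),np.round(nn,4),"pitch",np.degrees(np.arccos(nn[2])).round(2),"yaw",np.degrees(np.arctan2(-nn[1],-nn[0])).round(2),"d",(c@nn).round(1))
        Q=Q[~E]
E
```

```text
top half top 815 55.366042098080925 ((489.9896240234375, -246.83963012695312), (100.03060150146484, 110.95640563964844), 17.947837829589844)
 handle 92 [87.25281549 92.97469332 98.7779725 ] ((506.7919006347656, -240.89515686035156), (48.13617706298828, 16.782672882080078), 17.46209144592285)
 ears/keeper [[541.0, -282.0, 62.0], [523.0, -272.0, 62.0], [491.0, -240.0, 71.0], [485.0, -246.0, 73.0], [472.0, -298.0, 62.0], [468.0, -244.0, 66.0], [467.0, -303.0, 76.0], [465.0, -256.0, 66.0], [464.0, -300.0, 76.0], [462.0, -247.0, 64.0], [460.0, -268.0, 79.0], [461.0, -306.0, 76.0], [459.0, -244.0, 63.0], [458.0, -257.0, 72.0], [459.0, -299.0, 69.0], [456.0, -241.0, 66.0], [455.0, -260.0, 74.0], [456.0, -299.0, 67.0], [451.0, -247.0, 77.0], [452.0, -263.0, 72.0], [448.0, -250.0, 78.0], [448.0, -256.0, 63.0], [440.0, -207.0, 72.0], [437.0, -207.0, 74.0], [437.0, -221.0, 75.0], [434.0, -218.0, 75.0], [430.0, -215.0, 78.0], [428.0, -213.0, 70.0]]
 plane 678 [554.  183.8 108.1] [-0.4643  0.1133  0.8784] pitch 28.55 yaw -13.72 d -141.5
 plane 397 [552.7 185.4 110.1] [-0.4656  0.1178  0.8771] pit
[... 655 characters left out ...]
58.0, -264.0, 76.0], [431.0, -215.0, 74.0], [449.0, -247.0, 72.0], [450.0, -260.0, 76.0], [473.0, -268.0, 62.0], [432.0, -219.0, 70.0], [452.0, -254.0, 68.0], [458.0, -266.0, 68.0], [470.0, -302.0, 73.0], [428.0, -213.0, 67.0], [447.0, -249.0, 66.0], [451.0, -261.0, 67.0], [460.0, -298.0, 76.0], [467.0, -310.0, 75.0], [447.0, -249.0, 62.0], [455.0, -306.0, 78.0], [459.0, -300.0, 68.0], [461.0, -312.0, 71.0], [458.0, -310.0, 68.0]]
 plane 280 [547.3 187.2 104.2] [-0.4537  0.1142  0.8838] pitch 27.89 yaw -14.13 d -134.8
 plane 220 [438.8 205.4 108.5] [-0.4433  0.08    0.8928] pitch 26.77 yaw -10.23 d -81.2
 plane 153 [542.9 180.6  99. ] [-0.4647  0.1025  0.8795] pitch 28.42 yaw -12.44 d -146.7
```

```bash
cat >> h.py <<'E'
def go(x,y,z,yang):
    """shift in tool axes (50 mm) and spin (6 deg) to bring TCP to x,y,z with tool y at yang deg (mod 180)"""
    s=sense();M=R.from_quat(s["tool_rot"]).as_matrix();d=M.T@(np.array([x,y,z])-s["position"])/50
    cur=np.degrees(np.arctan2(M[1,1],M[0,1]));w=(yang-cur+90)%180-90
    print("t",round(s["t"],2),"TCP",s["position"].round(1),"yang",cur.round(1),"tilt",M[:,2].round(3),"F",s["contact_force"].round(1),"jaw",round(s["gripper_width"],1),"-> linear",d.round(3),"spin",round(-w/6,3))
E
python3 -c "
from h import *
go(400,200,480,76)"
```

```text
t 0.1 TCP [250.3 599.1 230.2] yang 67.3 tilt [-0.001 -0.002 -1.   ] F [ 0.1 -0.4 -0.2] jaw 85.6 -> linear [-5.839 -6.223 -4.981] spin -1.446
```

```bash
python3 -m creep '[{"jaw":1,"linear":[-0.5,-0.5,-3],"spin":0},{"jaw":1,"linear":[-1.5,-1.5,-4],"spin":0},{"jaw":1,"linear":[-5.8,-6.2,-5],"spin":-1.45},{"jaw":1,"linear":[-5.8,-6.2,-5],"spin":-1.45},{"jaw":1,"linear":[-5.8,-6.2,-5],"spin":-1.45},{"jaw":1,"linear":[-5.8,-6.2,-5],"spin":-1.45},{"jaw":1,"linear":[-5.8,-6.2,-5],"spin":-1.45},{"jaw":1,"linear":[-5.8,-6.2,-5],"spin":-1.45},{"jaw":1,"linear":[-5.8,-6.2,-5],"spin":-1.45},{"jaw":1,"linear":[-5.8,-6.2,-5],"spin":-1.45},{"jaw":1,"linear":[-5.8,-6.2,-5],"spin":-1.45},{"jaw":1,"linear":[-5.8,-6.2,-5],"spin":-1.45}]' 30
python3 - <<'E'
from h import *
go(400,200,480,76)
m=camera_model("wrist");i,d=get_image("wrist");cv2.imwrite("pics/w1.png",i)
np.savez("w1.npz",i=i,d=d,P=pts("wrist",d));print(np.round(m["camera_matrix"],1).tolist(),np.round(m["cam_to_world"],3).tolist())
E
```

```text
t: 1.6
position: [397.8, 203.6, 480.4]
tool_rot: [0.12, 0.993, -0.0, -0.001]
contact_force: [-0.6, -0.3, -0.5]
gripper_width: 85.4
grip_force: 0.0
t 1.6 TCP [397.8 203.6 480.4] yang 76.2 tilt [-0.002 -0.001 -1.   ] F [-0.6 -0.3 -0.5] jaw 85.4 -> linear [-0.06  -0.059  0.008] spin 0.039
[[344.4, 0.0, 278.0], [0.0, 344.4, 210.0], [0.0, 0.0, 1.0]] [[0.238, 0.935, 0.264, 331.702], [0.971, -0.229, -0.067, 220.696], [-0.002, 0.272, -0.962, 623.008], [0.0, 0.0, 0.0, 1.0]]
```

View pics/w1.png

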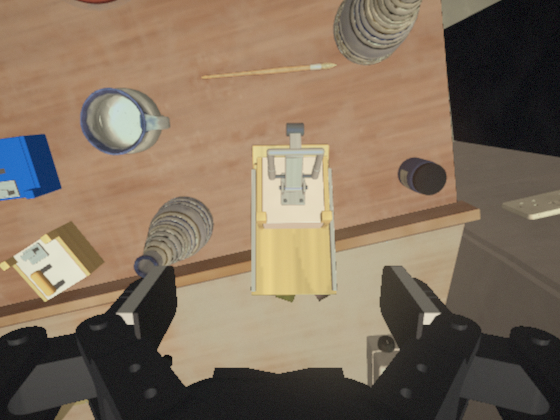

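The wrist view shows the bed between the grey rails at columns 254 and 333, with the yellow surface in rows 232–290. The fixed half's ears are at (261,216) and (327,216). The lever is around (293,190), the loop's bar around (295,152) and the roll at (295,129).

```bash
python3 - <<'E'
from fit import *
def plane(S):
    for _ in range(4):
        c=np.median(S,0) if _==0 else S.mean(0);c=S.mean(0);n=np.linalg.svd(S-c,full_matrices=False)[2][2];n*=np.sign(n[2]);e=(S-c)@n;S=S[abs(e)<2*e.std()+.1]
    return c,n,e.std(),len(S)
psi=np.radians(-14)
for nm,box in(("w1",(238,285,265,325)),("top0",None),("scene0",None)):
    z=np.load(nm+".npz");P=z["P"].reshape(-1,3);P=P[np.isfinite(P).all(1)]
    P=P[(P[:,0]>330)&(P[:,0]<700)&(P[:,1]>100)&(P[:,1]<310)&(P[:,2]>15)&(P[:,2]<300)]
    ps,o=np.radians(-14),np.array([491.,199,85.]);pit=np.radians(28)
    for it in range(6):
        ex=np.array([np.cos(pit)*np.cos(ps),np.cos(pit)*np.sin(ps),np.sin(pit)]);ey=np.array([-np.sin(ps),np.cos(ps),0]);ez=np.cross(ex,ey)
        B=(P-o)@np.stack([ex,ey,ez],1)
        S=P[(B[:,0]>15)&(B[:,0]<95)&(abs(B[:,1])<50)&(abs(B[:,2])<(15 if it<2 else 4))]
        c,n,sd,N=plane(S); o=o+ez*((c-o)@ez)
        # rails
        r=B[(B[:,0]>10)&(B[:,0]<100)&(B[:,2]>9)&(B[:,2]<19)&(abs(B[:,1])<85)&(abs(B[:,1])>45)]
        L=r[r[:,1]>0];Rr=r[r[:,1]<0]
        if it>=1 and len(L)>10 and len(Rr)>10:
            a=[np.polyfit(q[:,0],q[:,1],1) for q in(L,Rr)];sl=(a[0][0]+a[1][0])/2
            ym=(np.median(L[:,1])+np.median(Rr[:,1]))/2
            ps+=np.arctan(sl)*.7; o=o+ey*ym
    # seam: highest-x points of fixed half top (z 50..58, |y|<40)
    t=B[(B[:,2]>50)&(B[:,2]<58)&(abs(B[:,1])<38)&(B[:,0]>-120)&(B[:,0]<40)]
    bins=[np.percentile(t[(t[:,1]>=y)&(t[:,1]<y+8)][:,0],[3,97]).round(1).tolist() for y in range(-36,36,8)]
    ear=B[(B[:,2]>62)&(B[:,2]<82)&(abs(B[:,1])>38)&(abs(B[:,1])<60)&(B[:,0]>-40)]
    print(nm,"o",o.round(1),"yaw",np.degrees(ps).round(2),"plane n pitch",np.degrees(np.arccos(n[2])).round(2),"yaw_n",np.degrees(np.arctan2(-n[1],-n[0])).round(2),sd.round(2),N,"rails",len(L),len(Rr),np.median(L[:,1]).round(1),np.median(Rr[:,1]).round(1),[q.round(3).tolist() for q in a])
    print(" top z",np.median(t[:,2]).round(1),"x ends",bins," ear x",np.percentile(ear[:,0],[2,98]).round(1),"end of bed",np.percentile(B[(abs(B[:,1])<50)&(abs(B[:,2])<4)][:,0],98).round(1))
    k=B[(B[:,2]>62)&(abs(B[:,1])<36)&(B[:,0]<-5)&(B[:,0]>-200)]
    k=k[np.argsort(-k[:,2])]
    print(" latch",k[::max(1,len(k)//45)].round(0).astype(int).tolist())
E
```

```text
w1 o [497.3 202.   75. ] yaw -13.04 plane n pitch 27.99 yaw_n -12.88 0.81 2545 rails 274 235 62.8 -62.8 [[0.016, 61.694], [-0.016, -62.115]]
 top z 55.0 x ends [[-43.2, 20.2], [-79.1, 19.3], [-80.8, 20.3], [-76.9, 21.5], [-17.4, 21.5], [-15.8, 21.6], [-77.1, 21.2], [-79.2, 19.4], [-79.9, 20.6]]  ear x [ 8.5 21.8] end of bed 125.3
 latch [[-77, 7, 174], [-74, -11, 172], [-47, -1, 171], [-47, 0, 171], [-45, 17, 171], [-46, -22, 170], [-46, -2, 170], [-51, 2, 170], [-44, -24, 170], [-62, -2, 169], [-59, -1, 169], [-49, -25, 169], [-44, 18, 169], [-45, -21, 169], [-43, -32, 168], [-44, 2, 168], [-52, -1, 168], [-65, -6, 167], [-42, 11, 167], [-42, 21, 165], [-41, -29, 156], [-43, -35, 147], [-42, -34, 137], [-54, 2, 132], [-53, 10, 127], [-53, -11, 124], [-50, -6, 121], [-49, 10, 119], [-40, 29, 116], [-39, 28, 114], [-41, -27, 111], [-38, 31, 109], [-40, -35, 106], [-40, 9, 103], [-38, -4, 100], [-36, -9, 97], [-38, 34, 94], [-34, -3, 91], [-30, -9, 88], [-38, 32, 86], [-43, 15, 84], [-41, -24, 83], [-24, -17, 78], [-32, 15, 76], [-26, 14, 75], [-26, -14, 73]]
top0 o [496.  200.1  76.4]
[... 1666 characters left out ...]
6, 28, 169], [-55, 0, 168], [-49, 6, 168], [-69, -7, 168], [-61, -4, 167], [-56, -5, 167], [-64, -6, 167], [-45, 1, 167], [-60, -13, 166], [-65, -2, 166], [-51, -28, 165], [-85, -5, 164], [-43, -16, 163], [-50, -1, 163], [-66, -11, 161], [-53, 27, 161], [-47, -35, 158], [-51, 23, 154], [-48, -33, 145], [-61, -6, 138], [-61, 6, 135], [-57, 1, 133], [-62, -13, 131], [-63, 6, 131], [-60, -5, 130], [-50, -10, 119], [-51, -15, 117], [-50, 2, 116], [-42, 25, 114], [-51, 30, 110], [-44, 2, 107], [-45, -13, 106], [-47, -14, 104], [-42, -2, 100], [-46, -10, 92], [-44, -13, 91], [-46, -4, 88], [-46, 16, 80], [-31, -20, 78], [-30, -28, 76], [-25, -7, 73], [-27, -17, 70], [-24, -17, 66], [-15, -13, 63]]
```

```bash
python3 -c "
from h import *
go(509,-241,230,107.7)"
```

```text
t 1.65 TCP [397.9 203.4 480.5] yang 76.2 tilt [-0.002 -0.001 -1.   ] F [0.  0.1 0.3] jaw 85.5 -> linear [-4.283 -8.097  5.012] spin -5.248
```

```bash
python3 -m creep '[{"jaw":1,"linear":[-4.28,-8.1,5.0],"spin":-5.25},{"jaw":1,"linear":[-4.28,-8.1,5.0],"spin":-5.25},{"jaw":1,"linear":[-4.28,-8.1,5.0],"spin":-5.25},{"jaw":1,"linear":[-4.28,-8.1,5.0],"spin":-5.25},{"jaw":1,"linear":[-4.28,-8.1,5.0],"spin":-5.25},{"jaw":1,"linear":[-4.28,-8.1,5.0],"spin":-5.25},{"jaw":1,"linear":[-4.28,-8.1,5.0],"spin":-5.25},{"jaw":1,"linear":[-4.28,-8.1,5.0],"spin":-5.25},{"jaw":1,"linear":[-4.28,-8.1,5.0],"spin":-5.25},{"jaw":1,"linear":[-4.28,-8.1,5.0],"spin":-5.25},{"jaw":1,"linear":[-4.28,-8.1,5.0],"spin":-5.25},{"jaw":1,"linear":[-4.28,-8.1,5.0],"spin":-5.25}]'
python3 - <<'E'
from fit import *
i,d=get_image("wrist");cv2.imwrite("pics/w2.png",i);P=pts("wrist",d)
for lo,hi in((51,59),(84,110)):
    m=topz(P,i,(400,-340),(570,-150),(lo,hi));Q=P[m];print(len(Q),np.percentile(Q[:,2],[5,50,95]).round(1),halffit(Q))
go(509,-241,68,107.7)
E
```

```text
t: 3.15
position: [509.4, -240.8, 232.1]
tool_rot: [-0.154, 0.988, 0.0, 0.001]
contact_force: [0.5, 0.7, -0.2]
gripper_width: 85.3
grip_force: 0.0
10021 [53.8 55.1 56.7] ((516.66845703125, -235.6025390625), (150.00445556640625, 121.1056137084961), 17.695636749267578)
1012 [90.  93.1 94.4] ((508.7356262207031, -240.2928466796875), (47.35444641113281, 15.409438133239746), 17.42647361755371)
t 3.2 TCP [ 509.3 -241.   232.2] yang 107.7 tilt [ 0.002  0.    -1.   ] F [-0.3 -0.1  0.4] jaw 85.7 -> linear [1.100e-02 2.000e-03 3.284e+00] spin -0.0
```

```bash
python3 -m creep '[{"jaw":1,"linear":[-0.08,0,1.0],"spin":0},{"jaw":1,"linear":[-0.08,0,2.0],"spin":0},{"jaw":1,"linear":[-0.08,0,2.7],"spin":0},{"jaw":1,"linear":[-0.08,0,3.1],"spin":0},{"jaw":1,"linear":[-0.08,0,3.28],"spin":0},{"jaw":1,"linear":[-0.08,0,3.28],"spin":0},{"jaw":0,"linear":[-0.08,0,3.28],"spin":0},{"jaw":0,"linear":[-0.08,0,3.28],"spin":0},{"jaw":0,"linear":[-0.08,0,3.28],"spin":0},{"jaw":0,"linear":[-0.08,0,3.28],"spin":0},{"jaw":0,"linear":[-0.08,0,3.28],"spin":0},{"jaw":0,"linear":[-0.08,0,3.28],"spin":0}]' 30
python3 -c "
from h import *
go(509,-241,200,107.7)"
```

```text
t: 4.7
position: [512.4, -241.1, 67.6]
tool_rot: [-0.152, 0.988, 0.0, 0.0]
contact_force: [-0.1, 1.9, 5.2]
gripper_width: 15.1
grip_force: 30.7
t 4.7 TCP [ 512.4 -241.1   67.6] yang 107.5 tilt [ 0.     0.001 -1.   ] F [-0.1  1.9  5.2] jaw 15.1 -> linear [ 0.063  0.025 -2.647] spin -0.026
```

```bash
python3 -m creep '[{"jaw":0,"linear":[0,0,-0.2],"spin":0},{"jaw":0,"linear":[0,0,-0.6],"spin":0},{"jaw":0,"linear":[0,0,-1.2],"spin":0},{"jaw":0,"linear":[0,0,-1.9],"spin":0},{"jaw":0,"linear":[0,0,-2.6],"spin":0},{"jaw":0,"linear":[0,0,-3.3],"spin":0},{"jaw":0,"linear":[0,0,-4],"spin":0},{"jaw":0,"linear":[0,0,-4],"spin":0}]'
cat > tilt.py <<'E'
from h import *
def tilt(save=None):
    s=sense();M=R.from_quat(s["tool_rot"]).as_matrix();i,d=get_image("wrist");P=pts("wrist",d)
    if save: cv2.imwrite(save,i)
    T=(P-s["position"])@M  # tool frame
    T[...,2]+=19           # from grasp point
    hsv=cv2.cvtColor(i,cv2.COLOR_BGR2HSV)
    m=(abs(T[...,1])<48)&(T[...,0]>5)&(T[...,0]<95)&(T[...,2]>10)&(T[...,2]<90)&(hsv[...,1]<60)&(hsv[...,2]>150)
    Q=T[m];c=np.median(Q,0)
    for k in range(5):
        c=Q.mean(0);n=np.linalg.svd(Q-c,full_matrices=False)[2][2];n*=np.sign(-n[2]);e=(Q-c)@n;Q=Q[abs(e)<max(1.5,2*e.std())]
    print("plane N",len(Q),"n(tool)",n.round(3),"keeper-down tilt",np.degrees(np.arctan2(n[0],-n[2])).round(1),"roll",np.degrees(np.arctan2(n[1],-n[2])).round(1),"height of grasp over top",((0-c)@n).round(1),e.std().round(2))
    return T,i
E
python3 -c "
from tilt import *
tilt('pics/w3.png')
go(509,-241,200,107.7)"
```

```text
t: 5.7
position: [513.3, -242.9, 269.4]
tool_rot: [-0.152, 0.988, -0.002, 0.002]
contact_force: [0.7, -0.4, -5.8]
gripper_width: 15.6
grip_force: 29.5
plane N 20092 n(tool) [ 0.003 -0.002 -1.   ] keeper-down tilt 0.2 roll -0.1 height of grasp over top 34.1 0.59
t 5.75 TCP [ 512.  -241.9  267.1] yang 107.5 tilt [ 0.    -0.001 -1.   ] F [-0.4  0.4 -6.3] jaw 15.3 -> linear [0.052 0.036 1.341] spin -0.034
```

View pics/w3.png

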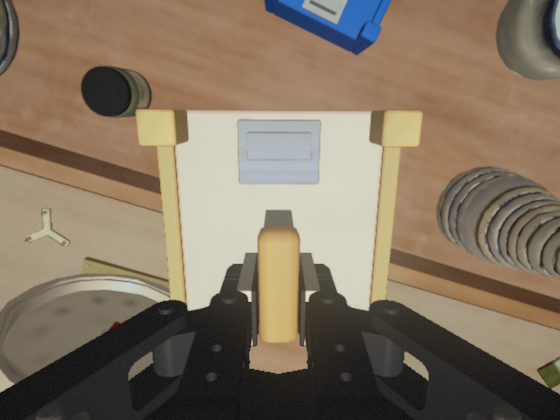

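The wrist view shows the half held level by its handle, with the handle at (278,285), the keeper at (278,150) and the ears at (158,127) and (400,127). Next I carry it over the bottle.

```bash
cat > bed.py <<'E'
from h import *
yaw=np.radians(-13.0);pt=np.radians(28)
h=np.array([np.cos(yaw),np.sin(yaw),0]);ey=np.array([-np.sin(yaw),np.cos(yaw),0])
ex=np.cos(pt)*h+np.sin(pt)*np.array([0,0,1]);ez=np.cross(ex,ey)
O=np.array([515.5,197.8,85.])
W=lambda x,z,y=0:O+x*ex+y*ey+z*ez
B=lambda p:(np.asarray(p)-O)@np.stack([ex,ey,ez],1)
UP=np.array([0,0,1.])
E
python3 - <<'E'
from bed import *
for mg in(4,):
    E=W(100+mg,0);t0=E-28*h+88*UP-19*UP;t1=W(72+mg,88)-19*UP
    print("touch TCP",t0.round(1),"final TCP",t1.round(1),"E",E.round(1), "arc fwd/down",((t1-t0)@h).round(1),(t1-t0)[2].round(1))
go(512,-242,335,107.7)
go(*(t0+40*UP),77)
E
```

```text
touch TCP [577.7 183.4 202.8] final TCP [540.6 192.  179.4] E [605.  177.1 133.8] arc fwd/down -38.0 -23.4
t 5.75 TCP [ 512.  -241.9  267.1] yang 107.5 tilt [ 0.    -0.001 -1.   ] F [-0.4  0.4 -6.3] jaw 15.3 -> linear [ 0.    -0.003 -1.358] spin -0.034
t 5.75 TCP [ 512.  -241.9  267.1] yang 107.5 tilt [ 0.    -0.001 -1.   ] F [-0.4  0.4 -6.3] jaw 15.3 -> linear [-3.81   7.718  0.481] spin 5.082
```

```bash
python3 -m creep '[{"jaw":0,"linear":[0,0,-0.5],"spin":0},{"jaw":0,"linear":[0,0.1,-1.2],"spin":0},{"jaw":0,"linear":[-0.3,0.6,-1.4],"spin":0.3},{"jaw":0,"linear":[-0.7,1.4,-1.4],"spin":0.8},{"jaw":0,"linear":[-1.1,2.2,-1.4],"spin":1.4},{"jaw":0,"linear":[-1.5,3.1,-1.4],"spin":2},{"jaw":0,"linear":[-1.9,4.0,-1.4],"spin":2.7},{"jaw":0,"linear":[-2.4,4.9,-1.4],"spin":3.4},{"jaw":0,"linear":[-2.9,5.8,-1.4],"spin":4.1},{"jaw":0,"linear":[-3.3,6.7,-1.4],"spin":4.7},{"jaw":0,"linear":[-3.7,7.4,-1.4],"spin":5.0},{"jaw":0,"linear":[-3.81,7.7,-1.4],"spin":5.1}]' 50
python3 -m creep '[{"jaw":0,"linear":[0,0,0.4],"spin":0},{"jaw":0,"linear":[0,0,0.9],"spin":0},{"jaw":0,"linear":[0,0,1.4],"spin":0},{"jaw":0,"linear":[0,0,1.7],"spin":0},{"jaw":0,"linear":[0,0,1.87],"spin":0},{"jaw":0,"linear":[0,0,1.87],"spin":0}]'
python3 - <<'E'
from bed import *
from tilt import tilt
T,i=tilt()
go(577.7,183.4,202.8,77)
E
```

```text
t: 7.25
position: [576.6, 186.8, 333.3]
tool_rot: [0.112, 0.994, -0.001, -0.003]
contact_force: [-1.6, 0.8, -6.2]
gripper_width: 15.1
grip_force: 54.5
t: 8.0
position: [577.9, 182.5, 243.3]
tool_rot: [0.114, 0.993, -0.0, -0.001]
contact_force: [-0.7, 0.5, -4.7]
gripper_width: 15.2
grip_force: 54.4
plane N 19755 n(tool) [ 0.007  0.001 -1.   ] keeper-down tilt 0.4 roll 0.1 height of grasp over top 31.0 0.59
t 8.05 TCP [578.4 182.7 244.1] yang 76.9 tilt [ 0.001 -0.    -1.   ] F [-0.4 -0.4 -4. ] jaw 14.9 -> linear [0.017 0.01  0.826] spin -0.015
```

```bash
python3 -m creep '[{"jaw":0,"linear":[0.02,0,0.2],"spin":0},{"jaw":0,"linear":[0.02,0,0.4],"spin":0},{"jaw":0,"linear":[0.02,0,0.55],"spin":0},{"jaw":0,"linear":[0.02,0,0.65],"spin":0},{"jaw":0,"linear":[0.02,0,0.72],"spin":0}]' 25
python3 -m creep '[{"jaw":0,"linear":[0,0,0.03],"spin":0},{"jaw":0,"linear":[0,0,0.07],"spin":0},{"jaw":0,"linear":[0,0,0.10],"spin":0}]'
python3 -m creep '[{"jaw":0,"linear":[0,0,0.03],"spin":0},{"jaw":0,"linear":[0,0,0.06],"spin":0}]'
```

```text
t: 8.68
position: [577.1, 183.1, 207.4]
tool_rot: [0.114, 0.993, -0.0, -0.0]
contact_force: [0.3, -0.7, -5.0]
gripper_width: 14.8
grip_force: 54.4
t: 9.05
position: [577.2, 183.2, 202.9]
tool_rot: [0.114, 0.993, 0.0, 0.0]
contact_force: [0.3, -0.4, -5.4]
gripper_width: 14.9
grip_force: 54.4
t: 9.3
position: [577.2, 183.2, 202.1]
tool_rot: [0.114, 0.993, 0.001, 0.0]
contact_force: [-5.7, -0.4, 11.6]
gripper_width: 15.1
grip_force: 56.6
```

```bash
python3 -m creep '[{"jaw":0.1,"linear":[0.05,0,0.02],"spin":0},{"jaw":0.1,"linear":[0.1,0,0.04],"spin":0},{"jaw":0.1,"linear":[0.16,0,0.06],"spin":0},{"jaw":0.1,"linear":[0.21,0,0.08],"spin":0}]' 20
python3 -c "
from tilt import *
tilt()"
```

```text
t: 9.8
position: [570.6, 184.7, 199.5]
tool_rot: [0.114, 0.993, 0.001, 0.005]
contact_force: [-1.0, -1.6, 7.1]
gripper_width: 15.0
grip_force: 56.3
plane N 25915 n(tool) [ 0.576  0.006 -0.818] keeper-down tilt 35.2 roll 0.4 height of grasp over top 8.7 9.95
```

```bash
python3 -m creep '[{"jaw":0.1,"linear":[0.05,0,0.025],"spin":0},{"jaw":0.1,"linear":[0.1,0,0.05],"spin":0},{"jaw":0.1,"linear":[0.15,0,0.08],"spin":0},{"jaw":0.1,"linear":[0.2,0,0.106],"spin":0},{"jaw":0.1,"linear":[0.2,0,0.106],"spin":0}]'
sed -i 's/T\[...,0\]<95/T[...,0]<55/' tilt.py
python3 - <<'E'
from tilt import *
T,i=tilt('pics/w4.png')
from bed import B
s=sense();print(B(s["position"]+19*np.array([0,0,1])).round(1),s["contact_force"].round(1))
E
```

```text
t: 10.48
position: [559.9, 187.2, 193.8]
tool_rot: [0.114, 0.993, 0.001, 0.004]
contact_force: [-1.3, -1.3, 6.5]
gripper_width: 14.9
grip_force: 57.4
plane N 14452 n(tool) [ 0.204  0.004 -0.979] keeper-down tilt 11.7 roll 0.2 height of grasp over top 31.6 0.59
[100.4  -0.4  91.4] [-1.7 -1.3  6.4]
```

View pics/w4.png

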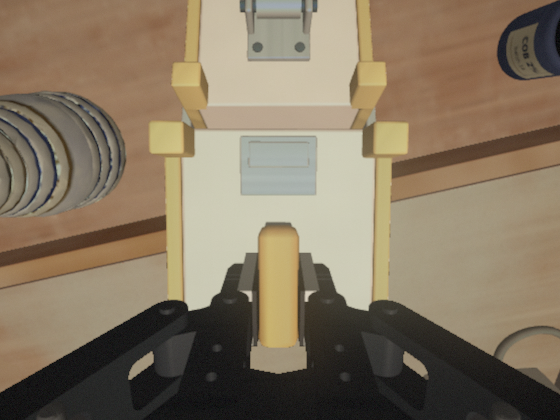

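The wrist view shows the half tilting with the bed. Its ears at (172,138) and (385,138) are centred on the fixed half's ears at (191,85) and (368,85), and its face is about parallel to the seam.

```bash
python3 -m creep '[{"jaw":0.1,"linear":[0.06,0,0.04],"spin":0},{"jaw":0.1,"linear":[0.12,0,0.083],"spin":0},{"jaw":0.1,"linear":[0.184,0,0.13],"spin":0},{"jaw":0.1,"linear":[0.24,0,0.18],"spin":0},{"jaw":0.1,"linear":[0.3,0,0.23],"spin":0},{"jaw":0.1,"linear":[0.35,0,0.28],"spin":0},{"jaw":0.1,"linear":[0.35,0,0.28],"spin":0}]'
cat > st.py <<'E'
from tilt import *
from bed import B
tilt()
s=sense();print("t",s["t"],"grasp in bed",B(s["position"]+19*np.array([0,0,1])).round(1),s["contact_force"].round(1),s["moment"].round(2))
E
python3 st.py
```

```text
t: 11.4
position: [542.2, 191.2, 179.2]
tool_rot: [0.114, 0.993, 0.001, 0.003]
contact_force: [-2.9, -1.8, 6.9]
gripper_width: 15.3
grip_force: 60.9
plane N 11439 n(tool) [ 0.465  0.002 -0.885] keeper-down tilt 27.7 roll 0.1 height of grasp over top 30.0 1.44
t 11.45 grasp in bed [77.4 -0.5 87.1] [-3.2 -2.2  6. ] [-0.4  -0.01 -0.06]
```

```bash
python3 -m creep '[{"jaw":0.1,"linear":[0.044,0,0.022],"spin":0},{"jaw":0.1,"linear":[0.09,0,0.044],"spin":0},{"jaw":0.1,"linear":[0.09,0,0.044],"spin":0}]'
python3 st.py
python3 -m creep '[{"jaw":0.1,"linear":[0.018,0,0.009],"spin":0},{"jaw":0.1,"linear":[0.036,0,0.018],"spin":0},{"jaw":0.1,"linear":[0.036,0,0.018],"spin":0}]'
python3 st.py
```

```text
t: 11.82
position: [538.0, 192.9, 176.5]
tool_rot: [0.114, 0.993, 0.001, 0.003]
contact_force: [-0.5, -0.1, 5.7]
gripper_width: 14.7
grip_force: 61.0
plane N 11782 n(tool) [ 0.473  0.002 -0.881] keeper-down tilt 28.2 roll 0.1 height of grasp over top 30.6 0.74
t 11.875 grasp in bed [72.3  0.3 86.8] [-1.2 -0.5  5.8] [-0.31 -0.46 -0.1 ]
t: 12.25
position: [536.7, 193.3, 175.5]
tool_rot: [0.114, 0.993, 0.001, 0.004]
contact_force: [1.0, -1.0, 6.8]
gripper_width: 15.0
grip_force: 61.2
plane N 12269 n(tool) [ 0.468  0.002 -0.884] keeper-down tilt 27.9 roll 0.1 height of grasp over top 31.2 0.63
t 12.3 grasp in bed [70.6  0.4 86.5] [ 0.4 -1.2  6.5] [-0.34 -0.7   0.01]
```

```bash
python3 -m creep '[{"jaw":0.1,"linear":[0.02,0,0.01],"spin":0},{"jaw":0.1,"linear":[0.04,0,0.02],"spin":0},{"jaw":0.1,"linear":[0.04,0,0.02],"spin":0}]'
python3 st.py
python3 -m creep '[{"jaw":0.1,"linear":[0.02,0,0.01],"spin":0},{"jaw":0.1,"linear":[0.04,0,0.02],"spin":0},{"jaw":0.1,"linear":[0.04,0,0.02],"spin":0}]'
python3 st.py
python3 - <<'E'
from h import *
i,d=get_image("wrist");cv2.imwrite("pics/w5.png",cv2.resize(i[0:260,130:430],(780,676))[:600])
E
```

```text
t: 12.68
position: [536.6, 193.4, 175.3]
tool_rot: [0.114, 0.993, 0.001, 0.006]
contact_force: [3.4, -0.7, 9.2]
gripper_width: 15.0
grip_force: 61.3
plane N 12354 n(tool) [ 0.464  0.003 -0.886] keeper-down tilt 27.7 roll 0.2 height of grasp over top 31.2 0.61
t 12.725 grasp in bed [70.3  0.5 86.4] [ 3.1 -1.4  7.6] [-0.5  -1.04  0.01]
t: 13.1
position: [536.5, 193.5, 175.2]
tool_rot: [0.114, 0.993, 0.002, 0.008]
contact_force: [4.7, -1.7, 10.2]
gripper_width: 15.1
grip_force: 61.5
plane N 12454 n(tool) [ 0.46   0.004 -0.888] keeper-down tilt 27.4 roll 0.3 height of grasp over top 31.3 0.6
t 13.15 grasp in bed [70.2  0.5 86.4] [ 4.6 -2.4  9. ] [-0.63 -1.4   0.03]
```

View pics/w5.png

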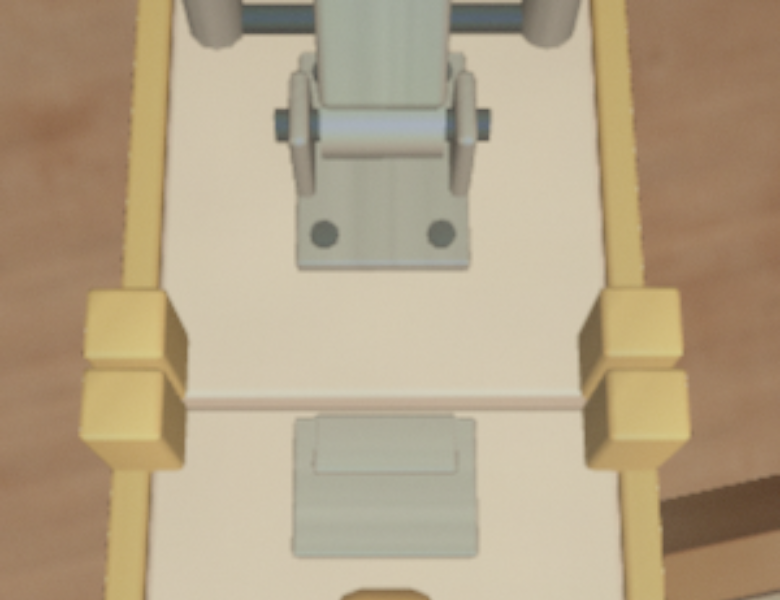

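The crop shows the two halves butted. The ears meet at (130,370) and (640,370), and there is only a thin even seam line at row 402. The tool also stopped moving while the force rose. Now I release.

```bash
python3 -m creep '[{"jaw":0.1,"linear":[-0.05,0,-0.025],"spin":0},{"jaw":0.1,"linear":[-0.05,0,-0.025],"spin":0},{"jaw":1,"linear":[-0.05,0,-0.025],"spin":0},{"jaw":1,"linear":[-0.05,0,-0.025],"spin":0},{"jaw":1,"linear":[-0.05,0,-0.025],"spin":0},{"jaw":1,"linear":[-0.05,0,-0.025],"spin":0},{"jaw":1,"linear":[-0.05,0,-0.025],"spin":0},{"jaw":1,"linear":[-0.05,0,-0.5],"spin":0},{"jaw":1,"linear":[-0.05,0,-1.5],"spin":0},{"jaw":1,"linear":[-0.05,0,-2.6],"spin":0},{"jaw":1,"linear":[-0.05,0,-2.6],"spin":0}]'
python3 - <<'E'
from bed import *
i,d=get_image("wrist");P=pts("wrist",d);cv2.imwrite("pics/w6.png",i)
Q=B(P.reshape(-1,3)).reshape(P.shape);np.savez("w6.npz",i=i,Q=Q)
hsv=cv2.cvtColor(i,cv2.COLOR_BGR2HSV)
ok=np.isfinite(Q).all(-1)
# half ears (both), handle, roll, lever
def q(m,nm): 
    A=Q[m&ok];print(nm,len(A),"med",np.median(A,0).round(1),"lo",np.percentile(A,3,0).round(1),"hi",np.percentile(A,97,0).round(1))
for sg in(1,-1): q((Q[...,2]>70)&(Q[...,2]<79)&(Q[...,1]*sg>36)&(Q[...,1]*sg<58)&(abs(Q[...,0])<25),"ears%d"%sg)
q((Q[...,2]>84)&(Q[...,2]<100)&(abs(Q[...,1])<12)&(Q[...,0]>30)&(Q[...,0]<100),"handle")
q((Q[...,2]>70)&(Q[...,2]<79)&(abs(Q[...,1])<14)&(Q[...,0]>0)&(Q[...,0]<40),"keeper top")
q((Q[...,2]>52)&(Q[...,2]<58)&(abs(Q[...,1])<35)&(Q[...,0]>-30)&(Q[...,0]<-5),"fixed top")
q((Q[...,2]>52)&(Q[...,2]<58)&(abs(Q[...,1])<35)&(Q[...,0]>35)&(Q[...,0]<60),"half top")
q((Q[...,2]>150)&(Q[...,2]<185)&(abs(Q[...,1])<14)&(Q[...,0]<-82)&(Q[...,0]>-125),"roll")
q((Q[...,2]>150)&(Q[...,2]<185)&(abs(Q[...,1])<34)&(abs(Q[...,1])>16)&(Q[...,0]>-82)&(Q[...,0]<-40),"bar")
go(*W(-96,165)-19*UP+100*UP,77) if 0 else go(*(W(-96,165)-19*UP+70*UP),77)
E
```

```text
t: 14.58
position: [535.2, 193.8, 306.4]
tool_rot: [0.114, 0.993, 0.002, 0.005]
contact_force: [0.4, -0.4, -0.6]
gripper_width: 85.6
grip_force: 0.0
ears1 596 med [-1.8 46.5 73.8] lo [-16.1  39.6  71.1] hi [11.  53.6 75.2]
ears-1 597 med [ -1.8 -47.6  74.1] lo [-16.1 -54.8  70.9] hi [ 10.8 -40.6  75.5]
handle 1292 med [66.4  0.  91.7] lo [43.2 -7.5 88.1] hi [87.   7.5 93.2]
keeper top 409 med [11.8 -0.7 72.9] lo [  6.4 -12.4  71. ] hi [16.5 11.8 74.1]
fixed top 1989 med [-17.3   0.1  54. ] lo [-29.3 -32.6  52.6] hi [-5.7 32.7 55.3]
half top 1658 med [47.3 -9.4 53.9] lo [ 35.7 -33.5  52.6] hi [59.3 33.6 55.2]
  return _methods._mean(a, axis=axis, dtype=dtype,
  ret = um.true_divide(
Traceback (most recent call last):
IndexError: index -1 is out of bounds for axis 0 with size 0
```

```bash
cat >> bed.py <<'E'
O=O-1.8*ex-0.8*ez-0.3*ey
def link(lam,phi):
    c,s=np.cos(lam),np.sin(lam)
    pin=np.array([-50-17*c-6*s,71+17*s-6*c]);bar=pin+83.3*np.array([np.cos(phi),np.sin(phi)]);roll=bar+30*np.array([-np.sin(phi),np.cos(phi)])
    return pin,bar,roll
E
python3 - <<'E'
from bed import *
go(*(W(-96,165)-19*UP+120*UP),77)
E
```

```text
t 14.62 TCP [533.4 193.6 303.5] yang 76.9 tilt [ 0.004  0.002 -1.   ] F [-1.4  0.6 -0.6] jaw 85.4 -> linear [ 3.638 -0.011  0.354] spin -0.013
```

```bash
python3 -m creep '[{"jaw":1,"linear":[1,0,0],"spin":0},{"jaw":1,"linear":[2,0,0],"spin":0},{"jaw":1,"linear":[3,0,0.1],"spin":0},{"jaw":1,"linear":[3.64,0,0.35],"spin":0},{"jaw":1,"linear":[3.64,0,0.35],"spin":0}]'
python3 - <<'E'
from bed import *
i,d=get_image("wrist");P=pts("wrist",d);cv2.imwrite("pics/w7.png",i)
Q=B(P.reshape(-1,3)).reshape(P.shape);ok=np.isfinite(Q).all(-1)
def q(m,nm): 
    A=Q[m&ok]
    if len(A): print(nm,len(A),"med",np.median(A,0).round(1),"lo",np.percentile(A,3,0).round(1),"hi",np.percentile(A,97,0).round(1))
q((Q[...,2]>145)&(Q[...,2]<185)&(abs(Q[...,1])<16)&(Q[...,0]<-86)&(Q[...,0]>-125),"roll")
q((Q[...,2]>145)&(Q[...,2]<185)&(abs(Q[...,1])<34)&(abs(Q[...,1])>16)&(Q[...,0]>-82)&(Q[...,0]<-40),"bar")
q((Q[...,2]>110)&(Q[...,2]<150)&(abs(Q[...,1])<14)&(Q[...,0]>-95)&(Q[...,0]<-40),"lever")
for l in(.95,1.0,1.05,1.1):print(l,[v.round(1).tolist() for v in link(l,2.65-l)])
go(*(W(-96,165)-19*UP),77)
E
```

```text
t: 15.25
position: [351.3, 234.7, 281.9]
tool_rot: [0.112, 0.994, -0.002, -0.003]
contact_force: [-0.0, -0.1, 0.1]
gripper_width: 85.5
grip_force: 0.0
roll 628 med [-92.7   1.4 171.1] lo [-100.7   -9.2  167.6] hi [-86.5  11.4 173.1]
bar 672 med [-63.2  16.7 169.6] lo [-67.6 -32.  152.1] hi [-59.   32.8 171.5]
lever 161 med [-72.3  -1.8 134.3] lo [-78.8 -10.5 110.4] hi [-60.8  12.8 136.3]
0.95 [[-64.8, 81.3], [-75.5, 163.9], [-105.3, 160.1]]
1.0 [[-64.2, 82.1], [-70.8, 165.1], [-100.7, 162.7]]
1.05 [[-63.7, 82.8], [-66.1, 166.0], [-96.1, 165.1]]
1.1 [[-63.1, 83.4], [-61.3, 166.7], [-91.3, 167.3]]
t 15.3 TCP [353.7 234.5 282.7] yang 77.0 tilt [-0.003 -0.002 -1.   ] F [ 0.1  0.1 -0. ] jaw 85.2 -> linear [-0.054  0.013  2.352] spin 0.008
```

View pics/w7.png

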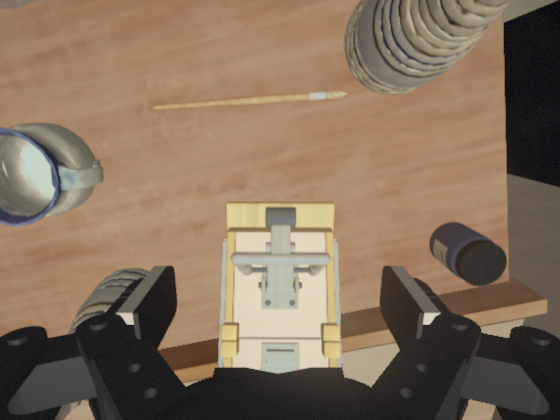

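The wrist view shows the roll at (281,215), the bar at row 259 and the lever between them. They match lever ≈1.08, with the roll at bed (-93,166). Descending to pinch it.

```bash
python3 - <<'E'
from bed import *
go(*(W(-93.3,166.4,1)-16*UP),77)
E
```

```text
t 15.3 TCP [353.7 234.5 282.7] yang 77.0 tilt [-0.003 -0.002 -1.   ] F [ 0.1  0.1 -0. ] jaw 85.2 -> linear [-0.089  0.033  2.242] spin 0.008
```

```bash
python3 -m creep '[{"jaw":0.6,"linear":[-0.09,0.03,0.7],"spin":0},{"jaw":0.6,"linear":[-0.09,0.03,1.4],"spin":0},{"jaw":0.6,"linear":[-0.09,0.03,2.0],"spin":0},{"jaw":0.6,"linear":[-0.09,0.03,2.24],"spin":0},{"jaw":0.6,"linear":[-0.09,0.03,2.24],"spin":0},{"jaw":0.1,"linear":[-0.09,0.03,2.24],"spin":0},{"jaw":0.1,"linear":[-0.09,0.03,2.24],"spin":0},{"jaw":0.1,"linear":[-0.09,0.03,2.24],"spin":0},{"jaw":0.1,"linear":[-0.09,0.03,2.24],"spin":0},{"jaw":0.1,"linear":[-0.09,0.03,2.24],"spin":0}]' 30
python3 - <<'E'
from bed import *
s=sense();print(s["gripper_width"],s["grip_force"],s["contact_force"].round(1),s["position"].round(1))
M=R.from_quat(s["tool_rot"]).as_matrix()
r0=link(1.08,1.57)[2];print("grasp in bed",B(s["position"]+16*UP).round(1),r0)
way=[(1.08,np.radians(a)) for a in(80,70,60,50,42)]+[(1.25,.6),(1.45,.5),(1.65,.4),(1.85,.3),(2.0,.2),(2.05,.1),(2.05,.0),(2.05,-.1),(2.05,-.2),(2.05,-.29)]+[(l,None) for l in(1.9,1.75,1.6,1.45,1.3,1.2)]
for l,p in way:
    if p is None:
        pin=link(l,0)[0];p=-np.arcsin((pin[1]-64.5)/83.3)
    pin,bar,roll=link(l,p);d=M.T@(W(*roll)-W(*r0))/50
    print(l,round(p,2),"bar",bar.round(1),"roll",roll.round(1),"lin",d.round(3))
E
```

```text
t: 16.55
position: [359.7, 234.8, 172.0]
tool_rot: [0.114, 0.993, -0.0, -0.0]
contact_force: [-0.9, -2.7, 0.7]
gripper_width: 20.8
grip_force: 33.3
20.78831355002361 33.27351272106171 [-0.9 -2.7  0.7] [359.7 234.8 172. ]
grasp in bed [-91.3   1.3 166.9] [-93.23798551 166.48917592]
1.08 1.4 bar [-48.8 165.2] roll [-78.4 170.4] lin [-0.225  0.    -0.209]
1.08 1.22 bar [-34.8 161.4] roll [-63.  171.7] lin [-0.485  0.    -0.376]
1.08 1.05 bar [-21.7 155.3] roll [-47.6 170.3] lin [-0.769  0.001 -0.496]
1.08 0.87 bar [ -9.8 147. ] roll [-32.7 166.3] lin [-1.07e+00  1.00e-03 -5.64e-01]
1.08 0.73 bar [ -1.4 138.9] roll [-21.5 161.2] lin [-1.317e+00  1.000e-03 -5.810e-01]
1.25 0.6 bar [  7.7 132.3] roll [ -9.2 157. ] lin [-1.572  0.002 -0.622]
1.45 0.5 bar [ 15.1 127.1] roll [  0.7 153.4] lin [-1.782  0.002 -0.652]
1.65 0.4 bar [ 22.1 120.9] roll [ 10.4 148.5] lin [-1.999  0.002 -0.656]
1.85 0.3 bar [ 28.5 113.6] roll [ 19.6 142.3] lin [-2.22   0.003 -0.633]
2.0 0.2 bar [ 33.3 105.5] roll [ 27.3 134.9] lin [-2.425  0.003 -0.575]
2.05 0.1 bar [35.4 97.2] roll [ 32.4 127. ] lin [-2.589  0.003 -0.484]
2.05 0.0 bar [35.8 88.9] roll [ 35.8 118.9] lin [-2.726  0.003 -0.372]
2.05 -0.1 bar [35.4 80.5] roll [ 38.4 110.4] lin [-2.851  0.004 -0.246]
2.05 -0.2 bar [34.2 72.3] roll [ 40.1 101.7] lin [-2.963  0.004 -0.109]
2.05 -0.29 bar [32.3 65. ] roll [40.9 93.8] lin [-3.052  0.004  0.023]
1.9 -0.3 bar [29.4 64.5] roll [38.3 93.2] lin [-3.011  0.004  0.059]
1.75 -0.3 bar [26.8 64.5] roll [35.6 93.2] lin [-2.963  0.004  0.084]
1.6 -0.29 bar [24.4 64.5] roll [32.9 93.3] lin [-2.915  0.004  0.108]
1.45 -0.28 bar [22.2 64.5] roll [30.3 93.4] lin [-2.868  0.004  0.13 ]
1.3 -0.26 bar [20.2 64.5] roll [27.9 93.5] lin [-2.824  0.004  0.151]
1.2 -0.24 bar [19.1 64.5] roll [26.3 93.6] lin [-2.796  0.004  0.163]
```

```bash
python3 -m creep '[{"jaw":0.1,"linear":[-0.11,0,-0.11],"spin":0},{"jaw":0.1,"linear":[-0.225,0,-0.209],"spin":0},{"jaw":0.1,"linear":[-0.35,0,-0.3],"spin":0},{"jaw":0.1,"linear":[-0.485,0,-0.376],"spin":0},{"jaw":0.1,"linear":[-0.625,0,-0.44],"spin":0},{"jaw":0.1,"linear":[-0.77,0,-0.496],"spin":0},{"jaw":0.1,"linear":[-0.92,0,-0.535],"spin":0},{"jaw":0.1,"linear":[-1.07,0,-0.564],"spin":0},{"jaw":0.1,"linear":[-1.2,0,-0.575],"spin":0},{"jaw":0.1,"linear":[-1.317,0,-0.581],"spin":0},{"jaw":0.1,"linear":[-1.317,0,-0.581],"spin":0}]'
python3 - <<'E'
from bed import *
s=sense();print(s["t"],"grasp in bed",B(s["position"]+16*UP).round(1),s["contact_force"].round(1))
i,d=get_image("wrist");P=pts("wrist",d);cv2.imwrite("pics/w8.png",i)
E
```

```text
t: 17.92
position: [426.3, 219.5, 202.1]
tool_rot: [0.115, 0.993, 0.0, 0.002]
contact_force: [-0.1, -3.7, 5.8]
gripper_width: 21.1
grip_force: 33.7
17.925 grasp in bed [-16.7   1.3 161.4] [-0.1 -3.7  5.8]
```

View pics/w8.png

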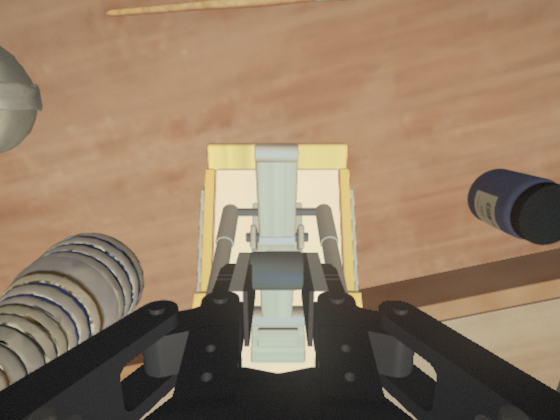

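```bash
cat > est.py <<'E'
from bed import *
from scipy.optimize import fsolve
def linefit(A):
    for k in range(6):
        c=A.mean(0);v=np.linalg.svd(A-c,full_matrices=False)[2][0];e=(A-c)@np.array([-v[1],v[0]]);A=A[abs(e)<max(1.5,1.5*e.std())]
    return c,v,len(A)
def est(save=None):
    s=sense();g=B(s["position"]+16*UP);i,d=get_image("wrist");Q=B(pts("wrist",d).reshape(-1,3));Q=Q[np.isfinite(Q).all(1)]
    if save: cv2.imwrite(save,i)
    print("t",round(s["t"],2),"roll by tool",g.round(1),"F",s["contact_force"].round(1),"grip",round(s["gripper_width"],1))
    L=Q[(abs(Q[:,1])<9)&(Q[:,0]>-125)&(Q[:,0]<-40)&(Q[:,2]>92)&(Q[:,2]<150)][:,[0,2]]
    # lever outer face; keep those within 90 of pivot
    r=np.hypot(*(L-[-50,71]).T);L=L[(r>20)&(r<76)]
    if len(L)>20:
        c,v,n=linefit(L);v*=np.sign(v@(c-np.array([-50,71])));print(" lever",np.arctan2(v[1],-v[0]).round(3),"c",c.round(1),n)
    A=Q[(abs(Q[:,1])>26)&(abs(Q[:,1])<32)&(Q[:,0]>-70)&(Q[:,0]<45)&(Q[:,2]>62)&(Q[:,2]<150)][:,[0,2]]
    if len(A)>20:
        c,v,n=linefit(A);v*=np.sign(v[0]);print(" arm phi",np.arctan2(v[1],v[0]).round(3),"c",c.round(1),n)
    return Q
def barik(x,z,l0=1.6,p0=-.1):
    l,p=fsolve(lambda q:link(*q)[1]-[x,z],[l0,p0]);return l,p,link(l,p)[2]
E
python3 - <<'E'
from est import *
est()
E
```

```text
t 17.98 roll by tool [-17.4   1.4 161.6] F [-1.3 -2.6  5. ] grip 21.2
 lever 0.836 c [-73.8 109.5] 1870
 arm phi 0.737 c [-44.6 105.3] 1140
```

```bash
cat > plan.py <<'E'
from est import *
def plan(cur,ways):
    s=sense();M=R.from_quat(s["tool_rot"]).as_matrix();M=np.stack([-h,-h*0,-UP],1) if 0 else M
    r0=link(*cur)[2]
    for w in ways:
        pin,bar,roll=link(*w);print(np.round(w,2),"bar",bar.round(1),"roll",roll.round(1),"lin",(M.T@(W(*roll)-W(*r0))/50).round(3))
E
python3 - <<'E'
from plan import *
plan((.85,.737),[(.95,.71),(1.05,.68),(1.2,.62),(1.35,.55),(1.5,.45),(1.6,.35),barik(25.5,105)[:2],barik(25.5,95)[:2]])
E
```

```text
[0.95 0.71] bar [ -1.6 135.6] roll [-21.2 158.4] lin [-0.05   0.    -0.035]
[1.05 0.68] bar [  1.1 135.1] roll [-17.8 158.5] lin [-0.11   0.    -0.068]
[1.2  0.62] bar [  6.  133.1] roll [-11.4 157.5] lin [-0.232  0.001 -0.111]
[1.35 0.55] bar [ 11.4 129.8] roll [ -4.2 155.4] lin [-0.377  0.001 -0.14 ]
[1.5  0.45] bar [ 17.8 123.8] roll [  4.8 150.8] lin [-0.58   0.001 -0.143]
[1.6  0.35] bar [ 22.7 116.7] roll [ 12.5 144.9] lin [-0.771  0.002 -0.111]
[1.57 0.21] bar [ 25.5 105. ] roll [ 19.4 134.4] lin [-0.992  0.002  0.011]
[1.48 0.09] bar [25.5 95. ] roll [ 22.8 124.9] lin [-1.14   0.002  0.147]
```

```bash
python3 -m creep '[{"jaw":0.1,"linear":[0,0,0],"spin":0},{"jaw":0.1,"linear":[0,0,0],"spin":0},{"jaw":0.1,"linear":[-0.05,0,-0.035],"spin":0},{"jaw":0.1,"linear":[-0.11,0,-0.068],"spin":0},{"jaw":0.1,"linear":[-0.23,0,-0.111],"spin":0},{"jaw":0.1,"linear":[-0.377,0,-0.14],"spin":0},{"jaw":0.1,"linear":[-0.58,0,-0.143],"spin":0},{"jaw":0.1,"linear":[-0.771,0,-0.111],"spin":0},{"jaw":0.1,"linear":[-0.771,0,-0.111],"spin":0}]' 80
python3 - <<'E'
from est import *
est("pics/w9.png")
E
```

```text
t: 19.15
position: [461.9, 211.1, 206.1]
tool_rot: [0.114, 0.993, -0.0, -0.001]
contact_force: [-2.9, -1.9, -7.0]
gripper_width: 19.7
grip_force: 78.7
t 19.15 roll by tool [ 17.4   1.2 147.8] F [-2.9 -1.9 -7. ] grip 19.7
 lever 1.351 c [-52.3 118.5] 1647
 arm phi 0.346 c [-20.4 106.2] 2209
```

View pics/w9.png

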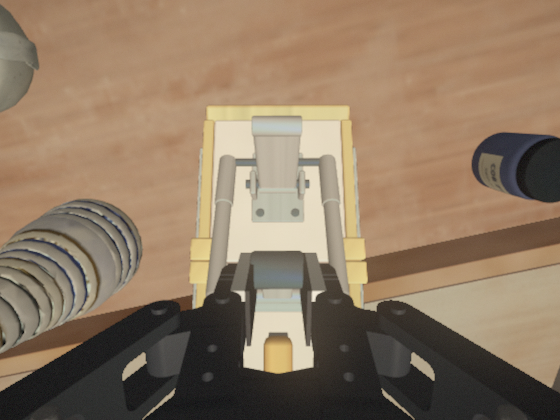

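The wrist view shows the loop swung over, with the roll at (278,268) held near the robot-side edge of the pads. The arms run cleanly beside the lever, and the keeper is just visible at (278,300) below the roll. The handle end is at (278,350).

```bash
cat >> est.py <<'E'
from scipy.optimize import least_squares
def roll(Q):
    s=sense();g=B(s["position"]+16*UP)
    A=Q[(abs(Q[:,1]-1)<6)&(abs(Q[:,0]-g[0]+7)<16)&(abs(Q[:,2]-g[2]+3)<14)][:,[0,2]]
    f=least_squares(lambda c:np.hypot(*(A-c).T)-8,[g[0]-7,g[2]-4],loss="soft_l1",f_scale=.5)
    e=np.hypot(*(A-f.x).T)-8
    print(" roll fit",f.x.round(1),"N",(abs(e)<1).sum(),len(A));return f.x
def keeper(Q):
    k=Q[(abs(Q[:,1])<12)&(Q[:,0]>0)&(Q[:,0]<22)&(Q[:,2]>70)&(Q[:,2]<77)]
    if len(k): print(" keeper",np.percentile(k[:,0],[3,50,97]).round(1),np.median(k[:,2]).round(1),len(k))
    k=Q[(abs(Q[:,1])<9)&(Q[:,0]>35)&(Q[:,0]<60)&(Q[:,2]>82)&(Q[:,2]<97)]
    if len(k): print(" handle front",np.percentile(k[:,0],[1,3,10]).round(1),np.median(k[:,2]).round(1),len(k))
E
python3 - <<'E'
from est import *
Q=est();roll(Q);keeper(Q)
for sg in(1,-1):
    k=Q[(Q[:,2]>70)&(Q[:,2]<79)&(Q[:,1]*sg>36)&(Q[:,1]*sg<58)&(abs(Q[:,0])<25)];print("ears",np.percentile(k[:,0],[2,98]).round(1),np.median(k[:,2]).round(1))
E
```

```text
t 19.2 roll by tool [ 17.2   1.2 148.1] F [-2.2 -1.2 -7.9] grip 19.6
 lever 1.35 c [-52.2 118.5] 1625
 arm phi 0.351 c [-20.2 106.3] 2170
 roll fit [ 10.1 145. ] N 1087 1198
 handle front [45.1 45.3 46.3] 94.2 877
ears [-12.2  15.4] 76.2
ears [-11.8  15. ] 76.3
```

```bash
python3 - <<'E'
from plan import *
plan((1.345,.348),[(1.42,.33),(1.5,.3),barik(25.5,105)[:2],barik(26,95)[:2]])
E
```

```text
[1.42 0.33] bar [ 20.3 113.9] roll [ 10.6 142.3] lin [-0.044  0.    -0.011]
[1.5 0.3] bar [ 22.4 112.1] roll [ 13.5 140.8] lin [-0.109  0.    -0.012]
[1.57 0.21] bar [ 25.5 105. ] roll [ 19.4 134.4] lin [-0.273  0.     0.046]
[1.51 0.09] bar [26. 95.] roll [ 23.3 124.9] lin [-0.432  0.001  0.177]
```

```bash
python3 -m creep '[{"jaw":0.1,"linear":[-0.044,0,-0.011],"spin":0},{"jaw":0.1,"linear":[-0.109,0,-0.012],"spin":0},{"jaw":0.1,"linear":[-0.19,0,0.015],"spin":0},{"jaw":0.1,"linear":[-0.273,0,0.046],"spin":0},{"jaw":0.1,"linear":[-0.35,0,0.11],"spin":0},{"jaw":0.1,"linear":[-0.432,0,0.177],"spin":0},{"jaw":0.1,"linear":[-0.432,0,0.177],"spin":0}]'
cat > look.py <<'E'
from plan import *
Q=est();r=roll(Q);keeper(Q)
sh=[]
for sg in(1,-1):
    k=Q[(Q[:,2]>70)&(Q[:,2]<79)&(Q[:,1]*sg>36)&(Q[:,1]*sg<58)&(abs(Q[:,0])<25)];lo,hi=np.percentile(k[:,0],[2,98]);sh.append(((lo+hi)/2,np.median(k[:,2])-75,hi-lo))
sh=np.mean(sh,0);print(" ears shift",sh.round(2)," roll corrected",(r-sh[:2]).round(1))
rc=r-sh[:2]
l,p=fsolve(lambda q:link(*q)[2]-rc,[1.5,.1]);print(" => lam,phi",round(l,3),round(p,3),"bar",link(l,p)[1].round(1))
E
python3 look.py
```

```text
t: 20.12
position: [483.7, 206.2, 197.8]
tool_rot: [0.114, 0.993, -0.0, 0.001]
contact_force: [-2.9, -3.0, -4.0]
gripper_width: 19.7
grip_force: 79.1
t 20.12 roll by tool [ 33.2   1.4 130. ] F [-2.9 -3.  -4. ] grip 19.7
 lever 1.564 c [-41.4 118.6] 1377
 arm phi 0.085 c [-11.5  97.7] 2767
 roll fit [ 26.1 127. ] N 1081 1161
 keeper [10.5 11.8 13. ] 75.1 203
 handle front [45.1 45.5 46.8] 94.3 973
 ears shift [ 2.    1.13 27.23]  roll corrected [ 24.1 125.9]
 => lam,phi 1.576 0.096 bar [27.  96.1]
```

```bash
python3 - <<'E'
from plan import *
plan((1.576,.096),[barik(x,z)[:2] for x,z in((26.5,88),(26,81),(25.7,76),(25.5,71),(25.3,66))])
E
```

```text
[1.52 0.  ] bar [26.5 88. ] roll [ 26.4 118. ] lin [-0.114  0.     0.118]
[ 1.51 -0.08] bar [26. 81.] roll [ 28.4 110.9] lin [-0.215  0.     0.225]
[ 1.52 -0.14] bar [25.7 76. ] roll [ 29.9 105.7] lin [-0.291  0.     0.302]
[ 1.57 -0.21] bar [25.5 71. ] roll [ 31.6 100.4] lin [-0.371  0.001  0.381]
[ 1.63 -0.27] bar [25.3 66. ] roll [33.3 94.9] lin [-0.453  0.001  0.461]
```

Go to bar z≈81 first, then check.

```bash
python3 -m creep '[{"jaw":0.1,"linear":[-0.06,0,0.06],"spin":0},{"jaw":0.1,"linear":[-0.114,0,0.118],"spin":0},{"jaw":0.1,"linear":[-0.165,0,0.17],"spin":0},{"jaw":0.1,"linear":[-0.215,0,0.225],"spin":0},{"jaw":0.1,"linear":[-0.215,0,0.225],"spin":0}]'
python3 look.py
```

```text
t: 20.8
position: [494.5, 203.8, 186.8]
tool_rot: [0.114, 0.993, 0.0, 0.001]
contact_force: [0.5, -5.3, 0.9]
gripper_width: 19.5
grip_force: 79.6
t 20.8 roll by tool [ 37.9   1.4 115. ] F [ 0.5 -5.3  0.9] grip 19.5
 lever 1.566 c [-41.3 118.2] 1860
 arm phi -0.094 c [-11.4  89.9] 3171
 roll fit [ 31.  112.1] N 1065 1126
 keeper [11.1 15.4 19.7] 75.2 737
 handle front [45.2 45.5 46.7] 94.2 1118
 ears shift [ 2.35  1.08 27.25]  roll corrected [ 28.6 111. ]
 => lam,phi 1.524 -0.08 bar [26.2 81.1]
```

```bash
python3 -m creep '[{"jaw":0.1,"linear":[-0.04,0,0.04],"spin":0},{"jaw":0.1,"linear":[-0.08,0,0.08],"spin":0},{"jaw":0.1,"linear":[-0.12,0,0.12],"spin":0},{"jaw":0.1,"linear":[-0.16,0,0.16],"spin":0},{"jaw":0.1,"linear":[-0.2,0,0.2],"spin":0},{"jaw":0.1,"linear":[-0.238,0,0.237],"spin":0},{"jaw":0.1,"linear":[-0.238,0,0.237],"spin":0}]'
python3 look.py
```

```text
t: 21.72
position: [504.2, 201.6, 174.1]
tool_rot: [0.114, 0.994, -0.0, -0.001]
contact_force: [-1.0, -4.5, -1.0]
gripper_width: 19.7
grip_force: 79.5
t 21.73 roll by tool [40.7  1.4 99.1] F [-1.  -4.5 -1. ] grip 19.7
 lever 1.567 c [-41.3 118.2] 2619
 arm phi -0.276 c [-12.7  82.3] 3588
 roll fit [34.7 96. ] N 1009 1474
 keeper [11.2 16.5 21.4] 75.1 1054
 handle front [41.7 45.2 46.6] 94.2 1397
 ears shift [ 2.35  1.   27.39]  roll corrected [32.3 95. ]
 => lam,phi 1.573 -0.266 bar [24.4 66.1]
```

```bash
python3 - <<'E'
from plan import *
plan((1.573,-.266),[barik(x,z)[:2] for x,z in((24,64.7),(22,64.3),(20,64.3),(19,64.3))])
E
```

```text
[ 1.57 -0.28] bar [24.  64.7] roll [32.4 93.5] lin [-0.016  0.     0.027]
[ 1.44 -0.28] bar [22.  64.3] roll [30.2 93.2] lin [0.019 0.    0.053]
[ 1.29 -0.26] bar [20.  64.3] roll [27.7 93.3] lin [ 0.065 -0.     0.074]
[ 1.2  -0.25] bar [19.  64.3] roll [26.3 93.4] lin [ 0.09  -0.     0.086]
```

```bash
python3 -m creep '[{"jaw":0.1,"linear":[-0.016,0,0.027],"spin":0},{"jaw":0.1,"linear":[0.0,0,0.04],"spin":0},{"jaw":0.1,"linear":[0.02,0,0.053],"spin":0},{"jaw":0.1,"linear":[0.045,0,0.063],"spin":0},{"jaw":0.1,"linear":[0.065,0,0.074],"spin":0},{"jaw":0.1,"linear":[0.09,0,0.085],"spin":0},{"jaw":0.1,"linear":[0.09,0,0.085],"spin":0}]'
python3 look.py
```

```text
t: 22.65
position: [505.0, 201.4, 172.3]
tool_rot: [0.115, 0.993, 0.001, 0.005]
contact_force: [4.8, -6.3, 2.6]
gripper_width: 19.7
grip_force: 79.9
t 22.65 roll by tool [40.5  1.5 97.2] F [ 4.8 -6.3  2.6] grip 19.7
 lever 1.561 c [-41.8 119.3] 2928
 arm phi -0.298 c [-13.3  81.4] 3653
 roll fit [34.8 94.1] N 887 1461
 keeper [11.  16.3 21.5] 75.0 1120
 handle front [41.  41.4 46. ] 94.1 1493
 ears shift [ 2.2   0.9  27.48]  roll corrected [32.6 93.2]
 => lam,phi 1.581 -0.288 bar [24.  64.4]
```

```bash
python3 -m creep '[{"jaw":0.1,"linear":[0.03,0,0.01],"spin":0},{"jaw":0.1,"linear":[0.06,0,0.02],"spin":0},{"jaw":0.1,"linear":[0.09,0,0.03],"spin":0},{"jaw":0.1,"linear":[0.09,0,0.03],"spin":0}]'
python3 look.py
```

```text
t: 23.2
position: [502.1, 202.2, 171.5]
tool_rot: [0.115, 0.993, 0.001, 0.007]
contact_force: [5.5, -6.1, 3.1]
gripper_width: 20.0
grip_force: 80.1
t 23.2 roll by tool [37.5  1.6 97.9] F [ 5.5 -6.1  3.1] grip 20.0
 lever 1.402 c [-49.9 118.9] 3788
 arm phi -0.275 c [-16.3  81. ] 3619
 roll fit [31.1 94.8] N 1065 1303
 keeper [10.3 15.7 20.9] 75.0 1109
 handle front [38.3 38.7 45.4] 94.4 1536
 ears shift [ 1.92  0.94 27.12]  roll corrected [29.1 93.9]
 => lam,phi 1.38 -0.263 bar [21.3 64.9]
```

Moving under the lip now (bar at 21.3). A little further.

```bash
python3 -m creep '[{"jaw":0.1,"linear":[0.03,0,0.01],"spin":0},{"jaw":0.1,"linear":[0.05,0,0.02],"spin":0},{"jaw":0.1,"linear":[0.05,0,0.02],"spin":0}]'
python3 look.py
```

```text
t: 23.62
position: [501.8, 202.3, 171.4]
tool_rot: [0.115, 0.993, 0.001, 0.009]
contact_force: [7.7, -7.9, 5.0]
gripper_width: 19.9
grip_force: 80.3
t 23.62 roll by tool [37.2  1.6 97.9] F [ 7.7 -7.9  5. ] grip 19.9
 lever 1.389 c [-50.7 118.9] 3860
 arm phi -0.272 c [-16.3  80.9] 3571
 roll fit [30.7 94.8] N 1084 1321
 keeper [10.6 15.8 20.7] 75.1 1061
 handle front [38.  38.4 45.1] 94.4 1556
 ears shift [ 1.95  0.95 26.81]  roll corrected [28.8 93.8]
 => lam,phi 1.359 -0.261 bar [21.  64.8]
```

```bash
python3 -m creep '[{"jaw":0.1,"linear":[-0.07,0.0,-0.03],"spin":0},{"jaw":0.1,"linear":[-0.07,0.0,-0.03],"spin":0},{"jaw":0.6,"linear":[-0.07,0,-0.03],"spin":0},{"jaw":0.6,"linear":[-0.07,0,-0.03],"spin":0},{"jaw":0.6,"linear":[-0.07,0,-0.03],"spin":0},{"jaw":0.6,"linear":[-0.07,0,-0.03],"spin":0},{"jaw":0.6,"linear":[-0.07,0,-0.5],"spin":0},{"jaw":0.6,"linear":[-0.07,0,-1.3],"spin":0},{"jaw":0,"linear":[-0.07,0,-2],"spin":0},{"jaw":0,"linear":[-0.07,0,-2],"spin":0}]'
python3 - <<'E'
from est import *
Q=est();keeper(Q)
A=Q[(abs(Q[:,1])<9)&(Q[:,0]>15)&(Q[:,0]<42)&(Q[:,2]>85)&(Q[:,2]<112)][:,[0,2]]
if len(A)>20:print("roll pts",np.percentile(A,[3,50,97],axis=0).round(1).tolist(),len(A))
for sg in(1,-1):
    k=Q[(Q[:,2]>70)&(Q[:,2]<79)&(Q[:,1]*sg>36)&(Q[:,1]*sg<58)&(abs(Q[:,0])<25)];print("ears",np.percentile(k[:,0],[2,98]).round(1),np.median(k[:,2]).round(1))
for l in(1.38,1.2,1.0,.8,.6,.43,.2,0):
    c,s=np.cos(l),np.sin(l);t=np.array([-50-60*c+7*s,71+60*s+7*c]);print(l,"tip",t.round(1),"W",W(*t).round(1))
E
```

```text
t: 24.92
position: [498.6, 204.0, 270.7]
tool_rot: [0.114, 0.993, 0.002, 0.003]
contact_force: [-0.8, -0.6, -0.7]
gripper_width: 15.2
grip_force: 0.0
t 24.93 roll by tool [ 80.7   2.5 187.3] F [-0.8 -0.6 -0.7] grip 15.2
 lever 1.385 c [-52.6 116.8] 1221
 arm phi -0.275 c [-18.3  80. ] 1444
 keeper [ 8.8 12.1 15.9] 74.1 300
 handle front [35.5 36.1 42.8] 93.2 602
roll pts [[21.8, 95.1], [30.3, 100.6], [36.5, 102.6]] 607
ears [-13.8  13.5] 74.9
ears [-13.3  13.8] 75.2
1.38 tip [-54.5 131.2] W [407.3 222.5 173.7]
1.2 tip [-65.2 129.5] W [398.9 224.4 167.1]
1.0 tip [-76.5 125.3] W [391.1 226.2 158.1]
0.8 tip [-86.8 118.9] W [385.2 227.6 147.7]
0.6 tip [-95.6 110.7] W [381.4 228.4 136.3]
0.43 tip [-101.6  102.4] W [380.  228.8 126.1]
0.2 tip [-107.4   89.8] W [380.8 228.6 112.3]
0 tip [-110.   78.] W [383.9 227.9 100.7]
```

```bash
python3 - <<'E'
from bed import *
go(*(W(-56,131,.5)+np.array([0,0,25])),77)
E
```

```text
t 24.98 TCP [497.3 203.7 268.8] yang 76.9 tilt [ 0.002  0.002 -1.   ] F [-0.2  0.4 -0.5] jaw 7.7 -> linear [ 1.865 -0.034  1.416] spin -0.01
```

```bash
python3 -m creep '[{"jaw":0,"linear":[1,0,0.2],"spin":0},{"jaw":0,"linear":[1.86,-0.03,0.9],"spin":0},{"jaw":0,"linear":[1.86,-0.03,1.42],"spin":0},{"jaw":0,"linear":[1.86,-0.03,1.42],"spin":0}]'
python3 -m creep '[{"jaw":0,"linear":[0.06,0,0.3],"spin":0},{"jaw":0,"linear":[0.12,0,0.5],"spin":0},{"jaw":0,"linear":[0.17,0,0.63],"spin":0},{"jaw":0,"linear":[0.25,0,0.72],"spin":0},{"jaw":0,"linear":[0.33,0,0.81],"spin":0},{"jaw":0,"linear":[0.4,0,0.91],"spin":0},{"jaw":0,"linear":[0.45,0,1.02],"spin":0}]'
python3 -c "
from bed import *
s=sense();print(B(s['position']).round(1),s['contact_force'].round(1))"
```

```text
t: 25.48
position: [403.7, 222.2, 194.6]
tool_rot: [0.114, 0.994, -0.002, -0.003]
contact_force: [0.2, 0.0, -0.2]
gripper_width: -0.1
grip_force: 0.0
t: 26.35
position: [387.1, 228.3, 146.4]
tool_rot: [0.115, 0.993, 0.001, 0.003]
contact_force: [5.1, -0.8, 2.8]
gripper_width: -0.3
grip_force: 2.5
[-85.9   1.1 117. ] [ 5.1 -0.8  2.8]
```

```bash
python3 -m creep '[{"jaw":0,"linear":[0.04,0,0.11],"spin":0},{"jaw":0,"linear":[0.08,0,0.23],"spin":0},{"jaw":0,"linear":[0.1,0,0.33],"spin":0},{"jaw":0,"linear":[0.11,0,0.43],"spin":0}]'
python3 - <<'E'
from est import *
Q=est()
A=Q[(abs(Q[:,1])>26)&(abs(Q[:,1])<32)&(Q[:,0]>-70)&(Q[:,0]<25)&(Q[:,2]>60)&(Q[:,2]<90)];print(np.percentile(A,[3,50,97],axis=0).round(1).tolist())
s=sense();print(B(s['position']).round(1))
E
```

```text
t: 26.85
position: [377.7, 229.1, 123.7]
tool_rot: [0.114, 0.994, -0.0, -0.001]
contact_force: [1.1, 0.2, 2.3]
gripper_width: 0.1
grip_force: 0.9
t 26.85 roll by tool [-97.3  -0.2 115.4] F [1.1 0.2 2.3] grip 0.1
 lever -0.657 c [-93.7 127. ] 697
 arm phi 1.342 c [-69.5 149.1] 132Traceback (most recent call last):
  File "<stdin>", line 3, in <module>
    return _quantile_unchecked(
        a, q, axis, out, overwrite_input, method, keepdims, weights)
    return _ureduce(a,
                    func=_quantile_ureduce_func,
    ...<5 lines>...
                    overwrite_input=overwrite_input,
                    method=method)
    r = func(a, **kwargs)
    result = _quantile(arr,
                       quantiles=q,
    ...<2 lines>...
                       out=out,
                       weights=wgt)
    slices_having_nans = np.isnan(arr[-1, ...])
                                  ~~~^^^^^^^^^
IndexError: index -1 is out of bounds for axis 0 with size 0
```

```bash
cat > far.py <<'E'
from bed import *
for n in("scene","top"):
    i,d=get_image(n);Q=B(pts(n,d).reshape(-1,3));Q=Q[np.isfinite(Q).all(1)]
    def q(nm,m):
        A=Q[m];print(n,nm,len(A),np.percentile(A,[3,50,97],axis=0).round(1).tolist() if len(A)>2 else "")
    x,y,z=Q.T
    q("roll",(abs(y)<12)&(x>-20)&(x<40)&(z>84)&(z<115))
    q("arms",(abs(y)>22)&(abs(y)<34)&(x>-60)&(x<10)&(z>60)&(z<110))
    q("lever",(abs(y)<12)&(x>-125)&(x<-70)&(z>66)&(z<130))
    q("halftop",(abs(y)<40)&(x>30)&(x<95)&(z>50)&(z<60))
    q("handle",(abs(y)<10)&(x>40)&(x<100)&(z>85)&(z<100))
E
python3 far.py
```

```text
scene roll 28 [[15.8, -10.9, 89.3], [22.1, -2.1, 101.2], [30.6, 8.2, 107.9]]
scene arms 49 [[-55.0, -33.6, 62.5], [-13.2, -28.6, 72.5], [8.3, 31.0, 77.2]]
scene lever 33 [[-98.0, -11.6, 82.3], [-82.3, -3.9, 89.4], [-71.1, 10.6, 106.8]]
scene halftop 151 [[33.5, -37.7, 52.6], [59.5, -14.5, 56.7], [93.6, 30.7, 59.7]]
scene handle 55 [[44.1, -9.0, 85.9], [67.0, -4.2, 94.4], [86.9, 6.9, 99.2]]
top roll 49 [[18.2, -11.5, 96.1], [26.0, -2.3, 103.6], [32.5, 9.1, 108.9]]
top arms 112 [[-55.7, -33.5, 61.4], [-18.9, -23.4, 73.4], [7.6, 33.1, 79.8]]
top lever 5 [[-111.6, -10.7, 86.3], [-75.7, -10.5, 88.2], [-72.1, -9.0, 97.4]]
top halftop 390 [[32.9, -37.7, 53.0], [64.5, -9.0, 57.3], [93.1, 38.1, 59.8]]
top handle 102 [[46.9, -8.5, 88.2], [70.2, -1.9, 95.5], [91.1, 6.5, 99.5]]
```

Roll and arms are still hooked over the half. Now push the lever through to closed.

```bash
python3 -m creep '[{"jaw":0,"linear":[0.0,0,0.1],"spin":0},{"jaw":0,"linear":[-0.01,0,0.2],"spin":0},{"jaw":0,"linear":[-0.02,0,0.28],"spin":0},{"jaw":0,"linear":[-0.05,0,0.35],"spin":0},{"jaw":0,"linear":[-0.08,0,0.4],"spin":0},{"jaw":0,"linear":[-0.08,0,0.4],"spin":0}]'
python3 -c "
from bed import *
s=sense();print(B(s['position']).round(1),s['contact_force'].round(1))"
```

```text
t: 27.75
position: [382.1, 228.5, 104.9]
tool_rot: [0.114, 0.994, 0.0, -0.001]
contact_force: [-2.7, -0.4, 7.7]
gripper_width: -0.2
grip_force: 4.3
[-109.8    0.2   82.6] [-2.7 -0.4  7.7]
```

```bash
python3 -m creep '[{"jaw":0,"linear":[0,0,0.04],"spin":0},{"jaw":0,"linear":[0,0,0.08],"spin":0},{"jaw":0,"linear":[0,0,0.08],"spin":0}]'
python3 -m creep '[{"jaw":0,"linear":[0,0,0.03],"spin":0},{"jaw":0,"linear":[0,0,0.06],"spin":0},{"jaw":0,"linear":[0,0,0.06],"spin":0}]'
python3 -m creep '[{"jaw":0,"linear":[0,0,-0.3],"spin":0},{"jaw":0,"linear":[0,0,-1],"spin":0},{"jaw":0,"linear":[0,0,-2],"spin":0},{"jaw":0,"linear":[0,0,-3],"spin":0},{"jaw":0,"linear":[0,0,-4],"spin":0},{"jaw":0,"linear":[0,0,-4],"spin":0}]'
python3 - <<'E'
from est import *
i,d=get_image("wrist");cv2.imwrite("pics/w10.png",i);Q=B(pts("wrist",d).reshape(-1,3));Q=Q[np.isfinite(Q).all(1)];x,y,z=Q.T
L=Q[(abs(y)<9)&(x>-118)&(x<-62)&(z>62)&(z<100)][:,[0,2]];c,v,n=linefit(L);v*=-np.sign(v[0]);print("lever",np.arctan2(v[1],-v[0]).round(3),c.round(1),n)
A=Q[(abs(y)>26)&(abs(y)<32)&(x>-60)&(x<10)&(z>60)&(z<90)][:,[0,2]];c,v,n=linefit(A);v*=np.sign(v[0]);print("arm",np.arctan2(v[1],v[0]).round(3),c.round(1),n)
for sg in(1,-1):
    k=Q[(z>70)&(z<79)&(y*sg>36)&(y*sg<58)&(abs(x)<25)];print("ears",np.percentile(k[:,0],[2,98]).round(1),np.median(k[:,2]).round(1))
k=Q[(abs(y)<9)&(x>0)&(x<38)&(z>84)&(z<112)];print("roll",np.percentile(k,[3,50,97],axis=0).round(1).tolist() if len(k) else 0)
print(sense()["contact_force"])
E
python3 far.py
```

```text
t: 28.12
position: [382.5, 228.6, 103.7]
tool_rot: [0.114, 0.993, 0.001, -0.0]
contact_force: [-7.9, -4.0, 33.6]
gripper_width: 0.5
grip_force: 16.7
t: 28.5
position: [382.7, 228.7, 102.9]
tool_rot: [0.114, 0.993, 0.002, 0.0]
contact_force: [-12.2, -5.1, 54.7]
gripper_width: -0.1
grip_force: 26.5
t: 29.25
position: [385.0, 229.4, 301.0]
tool_rot: [0.114, 0.993, 0.003, 0.004]
contact_force: [-0.1, 0.4, -1.1]
gripper_width: 0.0
grip_force: 0.0
lever 0.012 [-87.4  77.6] 871
arm -0.022 [-44.2  69.4] 272
ears [-15.3  10.6] 74.2
ears [-14.6  11.2] 74.6
roll 0
[-0.78954158 -0.47603955 -0.11704168]
scene roll 29 [[14.2, -11.4, 89.2], [20.0, -5.0, 103.9], [27.3, 6.6, 108.3]]
scene arms 84 [[-57.0, -33.3, 60.3], [-26.6, 26.4, 70.1], [7.8, 33.1, 75.1]]
scene lever 41 [[-96.8, -11.1, 72.6], [-81.9, -3.6, 78.9], [-70.9, 8.7, 84.2]]
scene halftop 160 [[33.4, -37.7, 53.1], [61.0, -15.2, 56.7], [91.9, 37.1, 59.7]]
scene handle 56 [[43.6, -9.0, 87.4], [65.9, -3.8, 94.5], [87.0, 8.3, 98.8]]
top roll 47 [[17.0, -10.8, 99.1], [25.3, -1.8, 104.5], [31.2, 8.6, 108.7]]
top arms 133 [[-58.4, -33.3, 61.3], [-27.5, 25.5, 71.6], [7.4, 33.2, 76.2]]
top lever 46 [[-116.8, -11.1, 75.9], [-109.9, -1.9, 81.1], [-102.3, 9.4, 87.5]]
top halftop 403 [[31.6, -37.6, 53.4], [64.3, -7.2, 57.4], [93.4, 38.2, 59.8]]
top handle 100 [[46.5, -8.9, 88.5], [68.1, -2.1, 95.7], [91.4, 6.3, 99.1]]
```

```bash
python3 -c "
from rig import hand_in
print(hand_in())"
```

```text
the job is handed in; nothing more can be done
None
```

The mould is closed and the job handed in at about 29.5 s: the half is butted to the fixed half, the loop hooked behind the keeper, and the lever flat, measured at 0.01 rad. I kept clear of the bottle and jars but did not re-measure them at the end.

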